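# Clear used tube stoppers through the screw-capped waste port

## Task

Unscrew the orange cap from the sorting tray's waste port without forcing it and stand it upright on the middle of the blue stand. Then, with the blue pusher, sweep every used stopper on the tray through the open port into the bin below; the stoppers are contaminated, so the gripper's fingers must never touch them. Finally stand the pusher back upright on the middle of its green mat, and leave the other things on the table where they are.

Things in the scene. Friction and masses are not known exactly. Their poses are not given: they have to be found in the camera images.
- station: Clearing station, fixed: a flat white sorting tray 310 (x) by 230 mm (y) with a red rim (6 mm wide, standing 6 mm above the tray surface), on a clear waste bin as wide as the tray, its floor 5 mm up. Origin at the middle of its underside on the table, z up; the tray surface is 95 mm above the origin. The waste port is at x = -95 mm, y = 0.
- port (a point): Centre of the waste port's mouth, level with the tray surface, under the cap at the start. Hole 52 mm, 42 mm clear between its inner threads; the threaded tube reaches 33 mm below the tray surface. Thread: right-hand, rises 18 mm a turn (2.9 mm per rad), with 3 mm of up-and-down play. The cap lifts straight out after about 5.2 rad of turning counterclockwise, when it has risen about 15 mm.
- screw_cap: Orange ribbed screw cap (90 g) on the waste port: round grip 60 mm across, 30 mm high, white bar on top; below it a plug 38 mm across, 28 mm long, with two lugs (48 mm across). Origin at the centre of the grip's underside (at the tray surface when closed), z up. Unscrews counterclockwise from above, turns easily, stays put when let go part-way. Stands on its plug when set down.
- cap_stand: Round blue stand with a dark top, 110 mm across, 20 mm high, fixed to the table: the cap goes on it. Origin at the centre of its underside.
- tool_mat: Flat green mat 120 x 120 x 4 mm, fixed: the pusher's place. Origin at the centre of its underside.
- pusher: Hand pusher (120 g), standing on its mat: blue hood 32 (x) by 60 mm (y), 46 mm high, open in front (+x) and underneath; on it a black upright square handle 22 x 22 mm, 46 to 112 mm above the underside. Back wall's inner face at x = -10 mm; side walls 48 mm apart inside, all walls 6 mm thick, front at x = +16 mm; roof's underside 40 mm up. Origin on the handle's axis at the underside, z up.
- stopper1: Used blood-tube stopper, upside down: square rounded plastic grip 20 x 20 x 13 mm with a grey round plug 15 mm across and 9 mm high on top (22 mm high, 14 g); coloured. It slides more readily than it tips. Origin in the middle of the grip's outer face (its underside as it stands), z towards the plug. Some are absent at some starts.
- stopper2: Used blood-tube stopper, upside down: square rounded plastic grip 20 x 20 x 13 mm with a grey round plug 15 mm across and 9 mm high on top (22 mm high, 14 g); coloured. It slides more readily than it tips. Origin in the middle of the grip's outer face (its underside as it stands), z towards the plug. Some are absent at some starts.
- stopper3: Used blood-tube stopper, upside down: square rounded plastic grip 20 x 20 x 13 mm with a grey round plug 15 mm across and 9 mm high on top (22 mm high, 14 g); coloured. It slides more readily than it tips. Origin in the middle of the grip's outer face (its underside as it stands), z towards the plug. Some are absent at some starts.
- stopper4: Used blood-tube stopper, upside down: square rounded plastic grip 20 x 20 x 13 mm with a grey round plug 15 mm across and 9 mm high on top (22 mm high, 14 g); coloured. It slides more readily than it tips. Origin in the middle of the grip's outer face (its underside as it stands), z towards the plug. Some are absent at some starts.
- stopper5: Used blood-tube stopper, upside down: square rounded plastic grip 20 x 20 x 13 mm with a grey round plug 15 mm across and 9 mm high on top (22 mm high, 14 g); coloured. It slides more readily than it tips. Origin in the middle of the grip's outer face (its underside as it stands), z towards the plug. Some are absent at some starts.
- stopper6: Used blood-tube stopper, upside down: square rounded plastic grip 20 x 20 x 13 mm with a grey round plug 15 mm across and 9 mm high on top (22 mm high, 14 g); coloured. It slides more readily than it tips. Origin in the middle of the grip's outer face (its underside as it stands), z towards the plug. Some are absent at some starts.
- stopper1_mid (a point): Middle of stopper1, 9 mm from its origin along its z.
- stopper2_mid (a point): Middle of stopper2, 9 mm from its origin along its z.
- stopper3_mid (a point): Middle of stopper3, 9 mm from its origin along its z.
- stopper4_mid (a point): Middle of stopper4, 9 mm from its origin along its z.
- stopper5_mid (a point): Middle of stopper5, 9 mm from its origin along its z.
- stopper6_mid (a point): Middle of stopper6, 9 mm from its origin along its z.
- tube_rack: White rack 80 x 160 x 45 mm with blood tubes reaching 97 mm up; leave alone. Origin at its underside.
- glove_box: White and blue carton 120 x 220 x 70 mm; leave alone. Origin at its underside.
- tape_roll: Paper-white roll 80 mm across, 25 mm high; leave alone. Origin at its underside.
- marker: White marker pen with a red end, 120 x 13 mm, lying; leave alone. Origin at its underside.
- gel_bottle: Clear bottle 60 mm across, 160 mm high; leave alone. Origin at its underside.
- swab_dish: Steel bowl 90 mm across, 40 mm high; leave alone. Origin at its underside.
Not all that is in view belongs to the job. Of the things like the screw_cap, leave any that is red; of the rest the larger one is meant.

How it is judged (in metres and radians):
On the way, in this order (a step that is already met when the one before it is completed fails the run):
1. the cap has been turned loose: it has risen at least 8 mm on its thread, still in the port (z of screw_cap in the frame of port between 0.008 and 0.02 m and horizontal distance between screw_cap and port below 0.006 m and angle between screw_cap's own z axis and vertical below 0.15 rad), for 0.2 s.
2. the cap stands upright on the blue stand, let go (horizontal distance between screw_cap and cap_stand below 0.03 m and angle between screw_cap's own z axis and vertical below 0.15 rad and height (world z) of screw_cap below 0.056 m and linear speed of screw_cap below 0.03 m/s and contact force between the fingers and screw_cap below 0.1 N), for 0.3 s.
3. the pusher has been taken up over the tray (contact force between the fingers and pusher above 0.5 N and x of pusher in the frame of station between -0.17 and 0.17 m and y of pusher in the frame of station between -0.13 and 0.13 m), for 0.2 s.
4. every stopper lies in the bin (z of stopper1_mid in the frame of station between 0 and 0.055 m and x of stopper1_mid in the frame of station between -0.15 and 0.15 m and y of stopper1_mid in the frame of station between -0.11 and 0.11 m and z of stopper2_mid in the frame of station between 0 and 0.055 m and x of stopper2_mid in the frame of station between -0.15 and 0.15 m and y of stopper2_mid in the frame of station between -0.11 and 0.11 m and z of stopper3_mid in the frame of station between 0 and 0.055 m and x of stopper3_mid in the frame of station between -0.15 and 0.15 m and y of stopper3_mid in the frame of station between -0.11 and 0.11 m and z of stopper4_mid in the frame of station between 0 and 0.055 m and x of stopper4_mid in the frame of station between -0.15 and 0.15 m and y of stopper4_mid in the frame of station between -0.11 and 0.11 m and z of stopper5_mid in the frame of station between 0 and 0.055 m and x of stopper5_mid in the frame of station between -0.15 and 0.15 m and y of stopper5_mid in the frame of station between -0.11 and 0.11 m and z of stopper6_mid in the frame of station between 0 and 0.055 m and x of stopper6_mid in the frame of station between -0.15 and 0.15 m and y of stopper6_mid in the frame of station between -0.11 and 0.11 m), for 0.3 s.
At the end, for the whole second after the job is handed in: Cap upright (0.15 rad) on the stand, within 30 mm of its centre; every stopper in the bin (its middle under 55 mm above the table, inside the walls); pusher upright (0.15 rad) on its mat, within 35 mm of the mat's centre; all at rest (all of step 4 and horizontal distance between screw_cap and cap_stand below 0.03 m and angle between each of screw_cap, pusher's own z axis and vertical below 0.15 rad and height (world z) of screw_cap below 0.056 m and linear speed of each of screw_cap, pusher below 0.03 m/s and horizontal distance between pusher and tool_mat below 0.035 m and height (world z) of pusher below 0.012 m); the robot touches nothing.
It fails at once if a finger touches a stopper (contact force between the fingers and stopper1 above 0.3 N or contact force between the fingers and stopper2 above 0.3 N or contact force between the fingers and stopper3 above 0.3 N or contact force between the fingers and stopper4 above 0.3 N or contact force between the fingers and stopper5 above 0.3 N or contact force between the fingers and stopper6 above 0.3 N).
It fails at once if the cap is forced: it presses on the station with more than 80 N (contact force between screw_cap and station above 80 N).
It fails at once if a bystander is moved more than 30 mm (distance of any of tube_rack, glove_box, tape_roll, marker, gel_bottle, swab_dish from where it was at the start of the episode above 0.03 m).
Of stopper1, stopper2, stopper3, stopper4, stopper5, stopper6 only 4 to 6 are there at a start; the rules pass over those that are not, and their reading is None.
At some moment in a run one of stopper1, stopper2, stopper3, stopper4, stopper5, stopper6 may be knocked a few centimetres aside while the robot is not near it.
Once in a run the grip may slacken for a moment while it holds something.
It also fails if it takes over 192 s, if anything falls off the work surface, if the arm or the gripper's body presses on something with over 40 N, if the wrist force passes 120 N, or if a joint passes its speed limit or range.

## Robot

A 6-joint arm with a two-finger parallel gripper is mounted at the origin on the work surface. World frame = base frame: x ahead of the robot, y to its left, z up, the work surface at z = 0. Lengths are in m, angles in degrees, forces in N, time in s.
With the tool pointing down it reaches from about 0.3 to 0.875 m from the base axis. Payload 4.2 kg.
Tool frame: the origin (TCP) lies between the finger pads; the fingertips stand 8 mm ahead of it and the grasp point (between the pads) lies 11 mm behind it; z points along the fingers, x is the direction in which the jaws open and shut, and the axes are right-handed (so a half turn about z gives the same grasp; the last joint's range is limited). The gripper opens to 85 mm and grips with 20 to 120 N. Pads are 22 mm wide; open, the fingers measure 114 mm over their backs; the gripper's body (76 mm by 85 mm) begins 54 mm behind the grasp point. The pads swing forward as they close: fully open they stand 13 mm farther back than shut.
Start: joints at [72.938, 18.312, 89.639, -0, 72.044, -1.146], TCP at [0.158, 0.553, 0.239] pointing down, gripper open.
Joint ranges: [-177.97, 177.97], [-48.28, 115.42], [12.27, 149.76], [-77.06, 257.06], [2.81, 150.46], [-146.56, 146.56]. Speed limits (degrees/s): [147.25, 147.25, 180, 180, 180, 180].

## Interface

Orientations are given as [roll, pitch, yaw] about the fixed x, y, z axes, in that order (R = Rz(yaw) Ry(pitch) Rx(roll)).
In Python, from workcell import robot gives the robot as it stands.
- The arm moves only by the tool send_rows, never from a script. Its arguments are lists of equal length, an entry for each row: "linear": the shift along the tool's x, y, z in units of 25 mm (1.0 is 25 mm), a list of three; "dr": the turn, a rotation vector about the tool's x, y, z in units of 5 degrees (1.0 is 5 degrees), a list of three; "fingers": the closure, from -1 (fully open) to 1 (shut). In form: {"linear": [[dx, dy, dz], ...], "dr": [[rx, ry, rz], ...], "fingers": [fingers, ...]}. A call has 1 to 10 rows; each row is the pose to reach, as a shift and turn from the pose measured when the call began, along the tool's axes at that moment; what a row does not reach only later rows make up. A row lasts 1/12 s, in which the tool goes at most 41.7 mm and 7.16 degrees, less where a joint would pass 70% of its speed; a pose out of reach is approached as far as the arm can. A call with a gripper value outside its range is refused whole. The fingers move at their own pace and stop on an object; "squeeze" is the grip in N (left out, the last holds). Time passes only in rows, so rows that repeat a pose let the fingers close. It gives the time, the measured TCP pose, the force and the opening at its end, in the units of the state.
- robot.state(): the state, without advancing time (a new reading comes with each control period).
- robot.snapshot(name): name is "scene" or "side" or "wrist"; returns a dict with "img" (420x560x3 uint8, blue, green, red), "fx", "fy", "cx", "cy" (pixels), "k1" (the pictures are not rectified: a ray, as slopes to the right and down, at radius r is drawn at 1 + k1 r^2 times it, then the intrinsics apply), "R" (3x3) and "t" (3): a world point X has camera coordinates R X + t; the wrist camera has in their place "hand_eye" (4x4, takes a point from camera to tool coordinates, whose origin is the TCP and whose axes are the tool frame's). Camera axes: x right, y down, z forward; pixel columns grow to the right and rows downward; lengths in m; the calibration is good to about 2 mm. A picture is of the moment at which its call begins: read the wrist's pose just before it. There is no depth.
- robot.finish_job(): hands the job in, once; it reports no verdict.
The state is a dict: "time": time; "joint_positions": joint angles; "qd": joint speeds; "joint_torque": joint torques, N m; "eef_pos": TCP position; "tool_rot": TCP orientation; "force": force on the tool from outside, world axes, zero at the start; "torque": the same for the moment, N m; "gripper_width": finger opening in m.
Only numpy, scipy, OpenCV 4.12 (cv2) and the standard library are available. Lean on these libraries where they do the work, as an engineer would, in place of code of your own. Each camera call takes 0.05 s, during which the arm holds its last target.

## Working session

There is one attempt and no reset: what is moved stays moved. The work goes in short steps, Python scripts to look and compute and a tool call to move; the robot and the scene stay as the last step left them, time stands still between calls to the robot, and variables do not carry over. Pictures are saved under pics/ and viewed, and the job is handed in when it is done.

Besides the shell and the picture viewer there is one more tool, called as name(argument=value, ...) on one line, values as JSON. send_rows: Moves the arm, as the interface text tells. Its arguments: {"type":"object","properties":{"linear":{"type":"array","items":{"type":"array","items":{"type":"number"}}},"dr":{"type":"array","items":{"type":"array","items":{"type":"number"}}},"fingers":{"type":"array","items":{"type":"number"}},"squeeze":{"type":"number"}},"required":["linear","dr","fingers"]}

```bash
ls; mkdir -p pics; python3 - <<'E'
from workcell import robot
import cv2
print(robot.state())
for n in ["scene","side","wrist"]:
    s=robot.snapshot(n); cv2.imwrite(f"pics/{n}0.png",s["img"]); print(n,{k:v for k,v in s.items() if k!="img"})
E
```

```text
pics
{'time': 0.0, 'joint_positions': array([ 7.29385924e+01,  1.83511932e+01,  8.97042648e+01,  6.24087265e-07,
        7.20439414e+01, -1.14409514e+00]), 'qd': array([-0.03459062,  0.11341156, -0.1108049 , -0.07778488, -0.00698499,
       -0.04899572]), 'joint_torque': array([ 5.08787198e-04, -4.15524387e+01, -2.34162462e+01,  7.11411644e-05,
        8.25317024e-03,  2.87864998e-05]), 'eef_pos': array([0.15754465, 0.55253306, 0.23850124]), 'tool_rot': array([-1.79998015e+02,  9.93796014e-02,  7.40826891e+01]), 'force': array([ 0.51777253, -0.55461987,  0.03995502]), 'torque': array([ 0.03536854, -0.02385069, -0.04426981]), 'gripper_width': 0.08561943320996339}
scene {'fx': 394.42541180943846, 'fy': 394.42541180943846, 'cx': 275.0825477978183, 'cy': 209.4338818745796, 'k1': 0.03819513506126849, 'R': array([[ 0.86554151,  0.50083587, -0.00114758],
       [ 0.28310791, -0.49115292, -0.82378318],
       [-0.4131438 ,  0.71269365, -0.56690383]]), 't': array([-0.43394025, -0.0778616 ,  1.50503109])}
side {'fx': 413.6852085649686, 'fy': 413.6852085649686, 'cx': 280.1468328332502, 'cy': 211.5299930066107, 'k1': 0.04191585773823448, 'R': array([[ 0.97102443, -0.2376681 , -0.02500859],
       [-0.14482301, -0.50197113, -0.85267302],
       [ 0.19009959,  0.83158815, -0.52184604]]), 't': array([-0.48795472,  0.16492244,  1.32801138])}
wrist {'fx': 377.16117261736844, 'fy': 377.16117261736844, 'cx': 279.3170686085509, 'cy': 202.52399455090634, 'k1': 0.00226901814947003, 'hand_eye': array([[ 9.99999802e-01,  3.56569663e-04, -5.18987690e-04,
        -7.67790634e-04],
       [-1.80437593e-04,  9.51920972e-01,  3.06343649e-01,
        -7.77211253e-02],
       [ 6.03268118e-04, -3.06343495e-01,  9.51920847e-01,
        -1.35407070e-01],
       [ 0.00000000e+00,  0.00000000e+00,  0.00000000e+00,
         1.00000000e+00]])}
```

View pics/scene0.png

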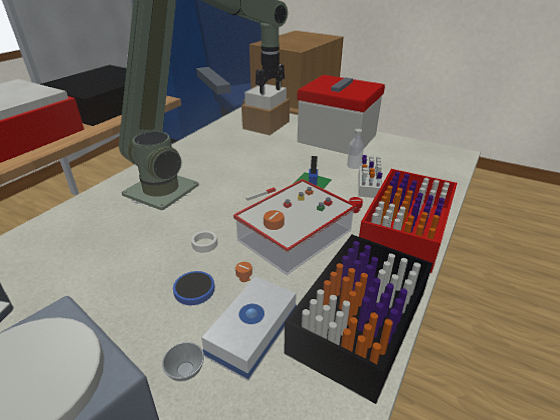

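View pics/side0.png

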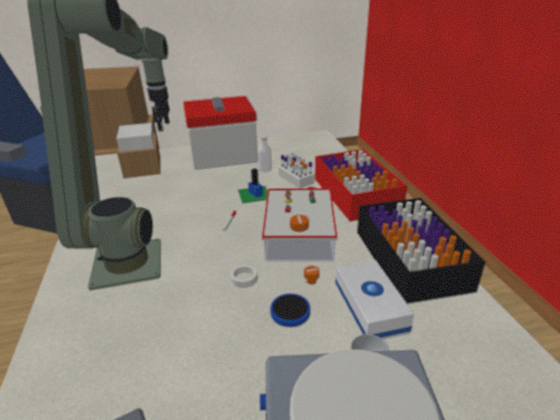

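View pics/wrist0.png

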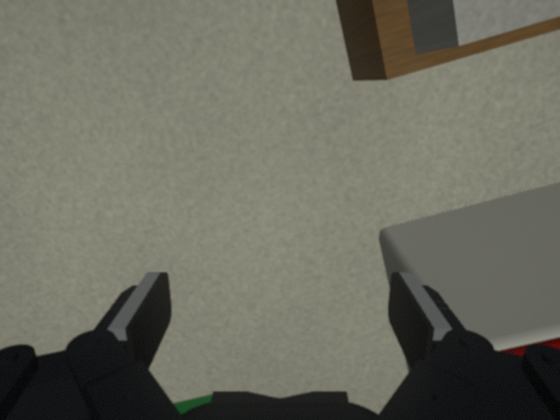

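```bash
cat > h.py <<'E'
import numpy as np, cv2
from workcell import robot
from scipy.spatial.transform import Rotation as Ro
def Rt(st): return Ro.from_euler('xyz',st["tool_rot"],degrees=True).as_matrix()
def cam(n):
    st=robot.state(); s=robot.snapshot(n)
    K=np.array([[s["fx"],0,s["cx"]],[0,s["fy"],s["cy"]],[0,0,1.]]); d=np.array([s["k1"],0,0,0.])
    if n=="wrist":
        T=np.eye(4); T[:3,:3]=Rt(st); T[:3,3]=st["eef_pos"]
        M=T@s["hand_eye"]; C=M[:3,3]; Rc=M[:3,:3]
    else:
        Rc=s["R"].T; C=-Rc@s["t"]
    return dict(img=s["img"],K=K,d=d,C=C,Rc=Rc,st=st)
def ray(c,uv):
    p=cv2.undistortPoints(np.array(uv,float).reshape(-1,1,2),c["K"],c["d"]).reshape(-1,2)
    return np.c_[p,np.ones(len(p))]@c["Rc"].T
def onz(c,uv,z):
    r=ray(c,uv); return c["C"]+r*((z-c["C"][2])/r[:,2])[:,None]
def proj(c,X):
    rv=cv2.Rodrigues(c["Rc"].T)[0]
    return cv2.projectPoints(np.array(X,float).reshape(-1,1,3),rv,-c["Rc"].T@c["C"],c["K"],c["d"])[0].reshape(-1,2)
def blobs(m,amin=20):
    n,l,s,ce=cv2.connectedComponentsWithStats(m.astype(np.uint8))
    return [(tuple(np.round(ce[i],1)),int(s[i,4]),tuple(int(v) for v in s[i,:4])) for i in range(1,n) if s[i,4]>=amin]
def tri(c1,u1,c2,u2):
    a,b=ray(c1,[u1])[0],ray(c2,[u2])[0]
    A=np.c_[a,-b]; x=np.linalg.lstsq(A,c2["C"]-c1["C"],rcond=None)[0]
    p,q=c1["C"]+a*x[0],c2["C"]+b*x[1]
    return (p+q)/2,np.linalg.norm(p-q)
def crop(img,x,y,w,h,f,name):
    cv2.imwrite(name,cv2.resize(img[y:y+h,x:x+w],None,fx=f,fy=f,interpolation=cv2.INTER_CUBIC))
def rel(st,target):  # target world pos -> tool units of 25mm
    return Rt(st).T@(np.array(target)-st["eef_pos"])/0.025
E
python3 - <<'E'
import cv2
a=cv2.imread('pics/scene0.png');b=cv2.imread('pics/side0.png')
A=cv2.resize(a[140:300,170:400],None,fx=3.4,fy=3.4,interpolation=cv2.INTER_CUBIC);cv2.imwrite('pics/z1.png',A)
A=cv2.resize(b[150:330,220:420],None,fx=3.3,fy=3.3,interpolation=cv2.INTER_CUBIC);cv2.imwrite('pics/z2.png',A)
E
```

```text
(no output)
```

View pics/z1.png

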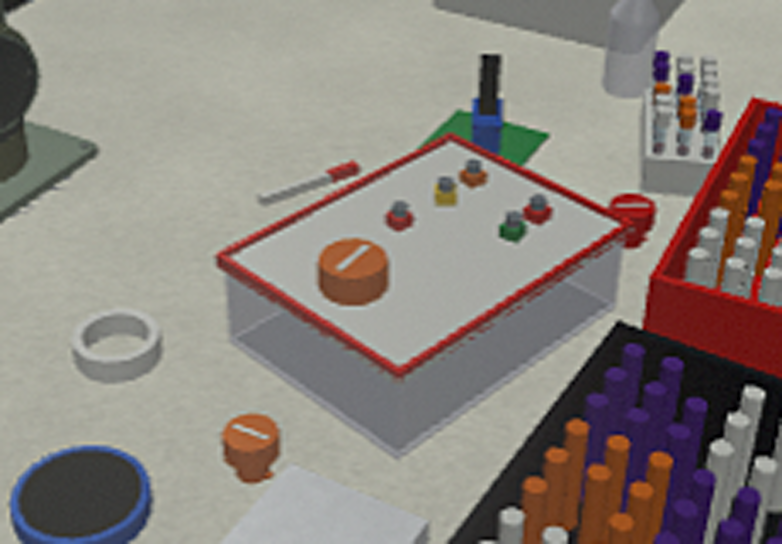

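View pics/z2.png

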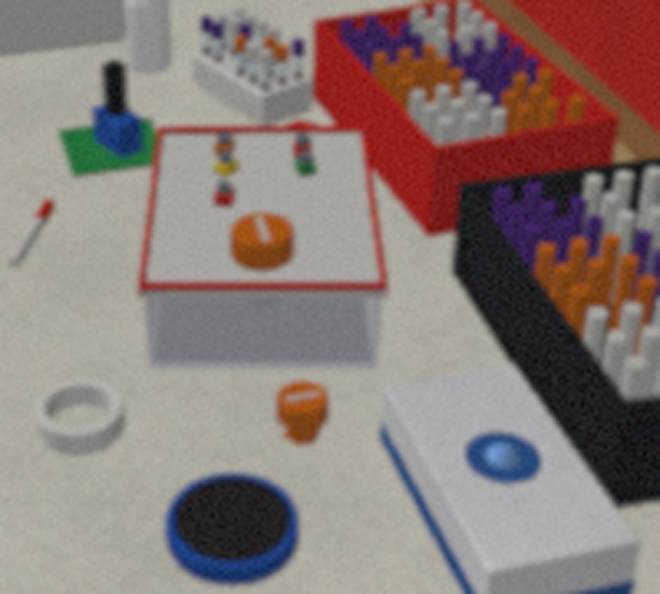

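```bash
python3 - <<'E'
from h import *
a=cam("scene");b=cam("side")
Z1=lambda p:[p[0]/3.4+170,p[1]/3.4+140]
Z2=lambda p:[p[0]/3.3+220,p[1]/3.3+150]
c1=onz(a,[Z1(p) for p in [(219,260),(400,374),(632,226),(450,137)]],.101)
c2=onz(b,[Z2(p) for p in [(140,286),(386,286),(367,130),(157,130)]],.101)
print(c1.round(3));print(c2.round(3)); print(c1.mean(0),c2.mean(0))
for c in(c1,c2):
  print([np.linalg.norm(c[i]-c[i-3]).round(3) for i in range(4)])
  v=c[3]-c[0]+c[2]-c[1]; print(np.degrees(np.arctan2(v[1],v[0])))
print('stand',onz(a,[Z1((81,491))],.02),onz(b,[Z2((233,521))],.02))
print('captop',onz(a,[Z1((354,258))],.125),onz(b,[Z2((262,230))],.125))
h=cv2.cvtColor(a["img"],cv2.COLOR_BGR2HSV);
m=cv2.inRange(h,(100,120,40),(125,255,255));print('blue',blobs(m[:240]))
m=cv2.inRange(h,(50,120,40),(80,255,255));print('green',blobs(m))
h=cv2.cvtColor(b["img"],cv2.COLOR_BGR2HSV);
m=cv2.inRange(h,(100,120,40),(125,255,255));print('blue',blobs(m))
m=cv2.inRange(h,(50,120,40),(80,255,255));print('green',blobs(m))
# mat corners
print('mat',onz(a,[Z1(p) for p in [(459,111),(550,136)]],.004), onz(b,[Z2(p) for p in [(60,131),(73,175),(150,122)]],.004))
print('handle top',tri(a,Z1((489,57)),b,Z2((114,66))))
E
```

```text
[[ 0.431 -0.122  0.101]
 [ 0.643 -0.178  0.101]
 [ 0.727  0.11   0.101]
 [ 0.511  0.171  0.101]]
[[ 0.421 -0.117  0.101]
 [ 0.638 -0.178  0.101]
 [ 0.723  0.109  0.101]
 [ 0.5    0.174  0.101]]
[ 0.57828907 -0.00479849  0.101     ] [ 0.57048973 -0.00302298  0.101     ]
[np.float64(0.219), np.float64(0.3), np.float64(0.225), np.float64(0.304)]
74.25981940506082
[np.float64(0.225), np.float64(0.299), np.float64(0.232), np.float64(0.302)]
74.15441849624496
stand [[ 0.44813445 -0.34408227  0.02      ]] [[ 0.44648206 -0.34907721  0.02      ]]
captop [[ 0.54993106 -0.08925376  0.125     ]] [[ 0.54507898 -0.09177369  0.125     ]]
blue [((np.float64(201.4), np.float64(60.5)), 7189, (163, 0, 98, 140)), ((np.float64(236.3), np.float64(86.8)), 37, (231, 84, 12, 8)), ((np.float64(312.7), np.float64(177.1)), 91, (309, 169, 9, 16))]
green [((np.float64(304.4), np.float64(176.5)), 53, (297, 173, 12, 8)), ((np.float64(322.4), np.float64(181.4)), 107, (317, 176, 14, 12))]
blue [((np.float64(10.0), np.float64(85.9)), 265, (0, 63, 26, 41)), ((np.float64(25.3), np.float64(144.0)), 1492, (0, 98, 49, 85)), ((np.float64(255.3), np.float64(189.4)), 155, (249, 183, 14, 14)), ((np.float64(372.0), np.float64(288.3)), 196, (362, 282, 21, 14)), ((np.float64(351.4), np.float64(310.4)), 64, (338, 285, 26, 48)), ((np.float64(289.7), np.float64(315.0)), 362, (271, 295, 39, 31)), ((np.float64(393.6), np.float64(331.9)), 103, (377, 328, 33, 9)), ((np.float64(262.8), np.float64(401.2)), 65, (261, 395, 5, 14))]
green [((np.float64(250.5), np.float64(195.5)), 184, (239, 187, 27, 15))]
mat [[0.4209739  0.38117644 0.004     ]
 [0.53845658 0.38064677 0.004     ]] [[0.41635685 0.3827244  0.004     ]
 [0.4143422  0.26883523 0.004     ]
 [0.53064675 0.37417053 0.004     ]]
handle top (array([0.48067809, 0.32408262, 0.11426362]), np.float64(0.002723616371823673))
```

```bash
python3 - <<'E'
from h import *
s=robot.state(); print(rel(s,[.53,.0,.33]),(Rt(s)).round(3))
E
```

```text
[-17.18108418  20.38831612  -3.62994921] [[ 0.274  0.962 -0.   ]
 [ 0.962 -0.274 -0.001]
 [-0.001 -0.    -1.   ]]
```

send_rows(linear=[[-0.5,0.6,-0.3],[-1.6,1.9,-0.8],[-2.7,3.2,-1.4],[-3.8,4.5,-2],[-4.9,5.8,-2.5],[-6,7.1,-3],[-7.1,8.4,-3.4],[-8.2,9.7,-3.6],[-9.2,10.9,-3.6],[-10.2,12.1,-3.6]], dr=[[0,0,0],[0,0,0],[0,0,0],[0,0,0],[0,0,0],[0,0,0],[0,0,0],[0,0,0],[0,0,0],[0,0,0]], fingers=[-1,-1,-1,-1,-1,-1,-1,-1,-1,-1])

```text
time: 1.08
eef_pos: [0.3722, 0.2335, 0.3299]
tool_rot: [179.9, -0.0, 74.1]
force: [1.0, 0.6, -0.4]
gripper_width: 0.0853
```

send_rows(linear=[[-1,1.2,0],[-2,2.4,0],[-3,3.6,0],[-4,4.8,0],[-5,6,0],[-6,7.2,0],[-6.7,8,0],[-7,8.3,0],[-7,8.3,0],[-7,8.3,0]], dr=[[0,0,0],[0,0,0],[0,0,0],[0,0,0],[0,0,0],[0,0,0],[0,0,0],[0,0,0],[0,0,0],[0,0,0]], fingers=[-1,-1,-1,-1,-1,-1,-1,-1,-1,-1])

```text
time: 1.92
eef_pos: [0.5233, 0.0088, 0.3297]
tool_rot: [-180.0, -0.1, 74.1]
force: [-1.0, 0.2, -1.2]
gripper_width: 0.0854
```

```bash
python3 - <<'E'
from h import *
c=cam("wrist"); print(c["st"]["eef_pos"],c["st"]["tool_rot"],c["st"]["joint_positions"]); cv2.imwrite("pics/w1.png",c["img"])
E
```

```text
[0.52334739 0.00879849 0.32970307] [-1.79995705e+02 -7.38518823e-02  7.40674349e+01] [-3.38638915e-01  1.10467061e+01  8.66934030e+01  7.29553104e-02
  8.22441809e+01 -7.44159121e+01]
```

View pics/w1.png

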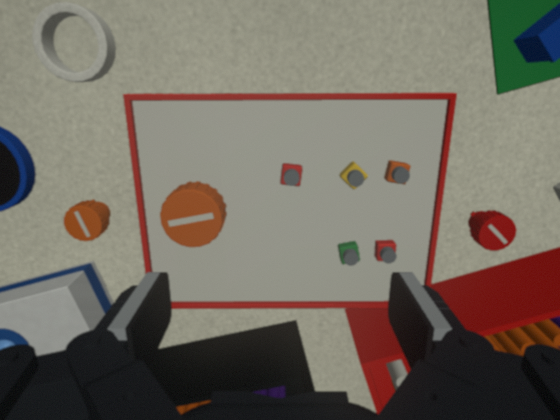

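```bash
cat >> h.py <<'E'
def tray_meas(c,verbose=True):
    h=cv2.cvtColor(c["img"],cv2.COLOR_BGR2HSV)
    return h
E
python3 - <<'E'
from h import *
c=cam("wrist")
# outer rim corners at top z .101
q=onz(c,[(125,95),(455,94),(433,307),(149,307)],.101)
print(q.round(4),q.mean(0)); 
v=q[1]-q[0]+q[2]-q[3]; print(np.degrees(np.arctan2(v[1],v[0])),[np.linalg.norm(q[i]-q[i-1]).round(4) for i in range(4)])
print('cap bar ends',onz(c,[(168,220),(214,214),(191,217)],.127))
h=cv2.cvtColor(c["img"],cv2.COLOR_BGR2HSV)
m=(h[...,1]>100)&(h[...,2]>50); m[:100]=0;m[300:]=0;m[:,:150]=0;m[:,430:]=0
for b in blobs(m): print(b, onz(c,[b[0]],.101).round(4), h[int(b[0][1]),int(b[0][0])])
m=(h[...,1]<80)&(h[...,2]<135); m[:100]=0;m[300:]=0;m[:,:150]=0;m[:,430:]=0
for b in blobs(m): print('grey',b, onz(c,[b[0]],.115).round(4))
E
```

```text
[[ 0.421  -0.1112  0.101 ]
 [ 0.5038  0.1838  0.101 ]
 [ 0.7255  0.1293  0.101 ]
 [ 0.639  -0.175   0.101 ]] [0.57230813 0.00670329 0.101     ]
74.21696124478031 [np.float64(0.2271), np.float64(0.3064), np.float64(0.2283), np.float64(0.3163)]
cap bar ends [[ 0.54078528 -0.10696084  0.127     ]
 [ 0.54704066 -0.06268778  0.127     ]
 [ 0.54392063 -0.08477022  0.127     ]]
((np.float64(393.6), np.float64(169.5)), 217, (385, 161, 24, 22)) [[0.559  0.1158 0.101 ]] [ 10 110 100]
((np.float64(350.6), np.float64(172.3)), 204, (340, 163, 27, 26)) [[0.5501 0.0744 0.101 ]] [34 22 80]
((np.float64(290.5), np.float64(171.0)), 177, (281, 164, 20, 22)) [[0.5326 0.0175 0.101 ]] [84 14 90]
((np.float64(192.8), np.float64(213.7)), 2979, (160, 182, 66, 65)) [[ 0.5484 -0.0906  0.101 ]] [ 11 181 142]
((np.float64(382.5), np.float64(247.3)), 206, (375, 241, 20, 20)) [[0.6386 0.0891 0.101 ]] [  2 145 123]
((np.float64(346.6), np.float64(246.8)), 96, (339, 243, 17, 11)) [[0.6277 0.0528 0.101 ]] [ 64 116 101]
((np.float64(427.5), np.float64(270.3)), 148, (424, 243, 6, 45)) [[0.6785 0.1305 0.101 ]] [  1 183 
[... 265 characters left out ...]
[[0.5492 0.0661 0.115 ]]
grey ((np.float64(399.9), np.float64(175.7)), 245, (391, 167, 19, 18)) [[0.5623 0.1172 0.115 ]]
grey ((np.float64(290.6), np.float64(178.0)), 219, (283, 169, 16, 18)) [[0.536  0.0163 0.115 ]]
grey ((np.float64(355.0), np.float64(178.5)), 219, (347, 170, 18, 18)) [[0.5533 0.0754 0.115 ]]
grey ((np.float64(408.1), np.float64(284.2)), 1085, (387, 227, 43, 73)) [[0.6802 0.1045 0.115 ]]
grey ((np.float64(348.3), np.float64(255.0)), 339, (336, 241, 24, 26)) [[0.6302 0.0516 0.115 ]]
grey ((np.float64(385.2), np.float64(254.7)), 262, (373, 240, 23, 24)) [[0.6401 0.0879 0.115 ]]
grey ((np.float64(159.5), np.float64(284.9)), 605, (150, 253, 22, 47)) [[ 0.6097 -0.1465  0.115 ]]
```

```bash
python3 - <<'E'
from h import *
s=robot.state(); print(s["eef_pos"],rel(s,[.546,-.088,.22]))
E
```

```text
[0.52301011 0.00971323 0.33013398] [-3.51595984  1.94639598  4.40216015]
```

send_rows(linear=[[-0.6,0.3,0.7],[-1.2,0.65,1.5],[-1.9,1.05,2.4],[-2.6,1.45,3.2],[-3.2,1.8,4],[-3.5,1.95,4.4],[-3.5,1.95,4.4],[-3.5,1.95,4.4],[-3.5,1.95,4.4]], dr=[[0,0,0],[0,0,0],[0,0,0],[0,0,0],[0,0,0],[0,0,0],[0,0,0],[0,0,0],[0,0,0]], fingers=[-1,-1,-1,-1,-1,-1,-1,-1,-1])

```text
time: 2.77
eef_pos: [0.5467, -0.0865, 0.2215]
tool_rot: [179.8, -0.1, 74.3]
force: [-0.0, -0.1, -0.1]
gripper_width: 0.0855
```

```bash
python3 - <<'E'
from h import *
c=cam("wrist"); print(c["st"]["eef_pos"],c["st"]["tool_rot"],c["st"]["qd"].round(2)); cv2.imwrite("pics/w2.png",c["img"])
h=cv2.cvtColor(c["img"],cv2.COLOR_BGR2HSV)
m=(h[...,1]>120)&(h[...,2]>50)&(h[...,0]<15)
for b in blobs(m,300): print(b)
E
```

```text
[ 0.5466719  -0.08645576  0.22154556] [ 1.79829786e+02 -1.22715750e-01  7.42523729e+01] [ 0.07 -0.41 -0.38 -0.02 -0.17 -0.3 ]
((np.float64(304.2), np.float64(131.7)), 7848, (183, 16, 377, 316))
((np.float64(418.3), np.float64(138.2)), 449, (406, 126, 37, 31))
((np.float64(279.5), np.float64(199.4)), 5997, (234, 153, 92, 94))
((np.float64(113.9), np.float64(209.9)), 2202, (84, 184, 59, 54))
((np.float64(539.5), np.float64(249.6)), 564, (526, 238, 34, 30))
((np.float64(516.7), np.float64(334.9)), 2153, (461, 323, 99, 33))
```

View pics/w2.png

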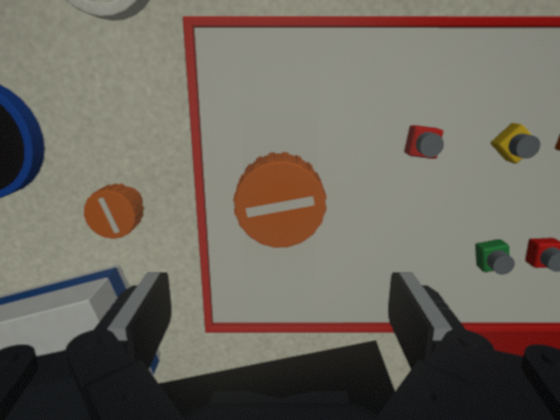

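```bash
python3 - <<'E'
from h import *
c=cam("wrist"); print(c["st"]["eef_pos"],c["st"]["tool_rot"])
print('bar',onz(c,[(280,207.5)],.126))
print('corners',onz(c,[(184,17),(206,332)],.101), 'inner', onz(c,[(194,27),(213,323)],.101))
q=onz(c,[(184,17),(206,332)],.101)
y=np.radians(74.2);e=np.array([np.cos(y),np.sin(y),0]); m=q.mean(0); print('port',m+e*.060)
d=q[0]-q[1];print(np.linalg.norm(d),np.degrees(np.arctan2(d[1],d[0]))-90)
# stoppers: plug top center z=.117
p=onz(c,[(431,145),(525,145),(502,262)],.117); print(p)
E
```

```text
[ 0.54674312 -0.08653177  0.22168451] [ 1.79802096e+02 -1.17275899e-01  7.42626251e+01]
bar [[ 0.54701796 -0.08687377  0.126     ]]
corners [[ 0.42022343 -0.1124194   0.101     ]
 [ 0.64070033 -0.17480268  0.101     ]] inner [[ 0.4271719  -0.10840815  0.101     ]
 [ 0.63419822 -0.16666125  0.101     ]]
port [ 0.5467987  -0.08587796  0.101     ]
0.22913257386964733 74.20129668984197
[[0.53560234 0.0163066  0.117     ]
 [0.55186333 0.07392014 0.117     ]
 [0.63153167 0.05196967 0.117     ]]
```

send_rows(linear=[[0,0,0],[0,0,0],[0,0,0],[0,0,0],[0,0,0],[0,0,0],[0,0,0],[0,0,0],[0,0,0],[0,0,0]], dr=[[0,0,1.4],[0,0,2.8],[0,0,4.2],[0,0,5.6],[0,0,7],[0,0,8.4],[0,0,9.8],[0,0,11.2],[0,0,12.6],[0,0,14]], fingers=[-1,-1,-1,-1,-1,-1,-1,-1,-1,-1])

```text
time: 3.7
eef_pos: [0.5471, -0.0859, 0.2229]
tool_rot: [-180.0, -0.3, 4.0]
force: [-0.6, 0.4, 0.1]
gripper_width: 0.0854
```

send_rows(linear=[[0,0,0],[0,0,0],[0,0,0],[0,0,0],[0,0,0],[0,0,0],[0,0,0],[0,0,0],[0,0,0],[0,0,0]], dr=[[0,0,1.4],[0,0,2.8],[0,0,4.2],[0,0,5.6],[0,0,7],[0,0,8.4],[0,0,9.8],[0,0,11.2],[0,0,12.6],[0,0,14]], fingers=[-1,-1,-1,-1,-1,-1,-1,-1,-1,-1])

```text
time: 4.53
eef_pos: [0.5474, -0.0852, 0.224]
tool_rot: [-179.6, -0.1, -66.3]
force: [1.1, 0.1, -0.2]
gripper_width: 0.0854
```

send_rows(linear=[[0,0,0],[0,0,0],[0,0,0],[0,0,0],[0,0,0]], dr=[[0,0,1.4],[0,0,2.8],[0,0,4],[0,0,4],[0,0,4]], fingers=[-1,-1,-1,-1,-1])

```text
time: 4.95
eef_pos: [0.5476, -0.0847, 0.2249]
tool_rot: [-179.5, -0.0, -86.1]
force: [0.4, -0.3, -0.2]
gripper_width: 0.0852
```

```bash
python3 - <<'E'
from h import *
c=cam("wrist"); print(c["st"]["eef_pos"],c["st"]["tool_rot"],c["st"]["joint_positions"].round(1)); cv2.imwrite("pics/w3.png",c["img"])
h=cv2.cvtColor(c["img"],cv2.COLOR_BGR2HSV)
m=(h[...,1]>120)&(h[...,2]>50)&(h[...,0]<15)
for b in blobs(m,300): print(b)
w=(h[...,1]<100)&(h[...,2]>140); w[:150]=0;w[260:]=0;w[:,:240]=0;w[:,330:]=0
cc=cv2.morphologyEx(m.astype(np.uint8),cv2.MORPH_CLOSE,np.ones((15,15)))
for b in blobs(w&(cc>0),50): print('bar',b,onz(c,[b[0]],.126))
E
```

```text
[ 0.54764055 -0.08468619  0.22491761] [-1.79454966e+02 -6.89154420e-03 -8.61275399e+01] [-10.   16.7  94.1   0.1  68.6  76. ]
((np.float64(323.3), np.float64(167.5)), 5551, (171, 0, 255, 350))
((np.float64(19.7), np.float64(40.5)), 673, (0, 19, 34, 40))
((np.float64(280.6), np.float64(205.5)), 5720, (236, 160, 90, 92))
((np.float64(449.3), np.float64(196.4)), 2215, (421, 171, 59, 53))
((np.float64(139.5), np.float64(202.4)), 377, (122, 190, 32, 34))
((np.float64(60.7), np.float64(272.2)), 1204, (0, 249, 127, 46))
((np.float64(12.5), np.float64(316.1)), 430, (0, 303, 30, 26))
```

View pics/w3.png

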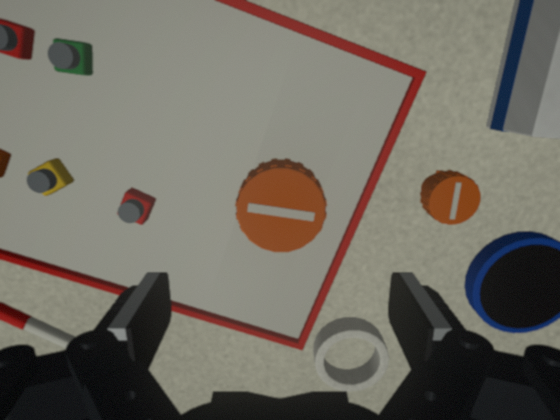

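```bash
cat >> h.py <<'E'
def go(target,yaw=None):
    st=robot.state(); R=Rt(st)
    y=st["tool_rot"][2] if yaw is None else yaw
    Rg=Ro.from_euler('xyz',[180,0,y],degrees=True).as_matrix()
    dr=np.degrees(Ro.from_matrix(R.T@Rg).as_rotvec())/5
    print('at',st["eef_pos"].round(4),st["tool_rot"].round(1),'F',st["force"].round(1),'w',round(st["gripper_width"],4),'t',round(st["time"],2),'lin',rel(st,target).round(2),'dr',dr.round(2))
E
python3 - <<'E'
from h import *
c=cam("wrist")
print(onz(c,[(280.5,213)],.126))
go([.547,-.0865,.111],-85)
E
```

```text
[[ 0.54495064 -0.08688155  0.126     ]]
at [ 0.5475 -0.0849  0.2246] [-179.5   -0.   -86.2] F [ 0.9  0.9 -0.4] w 0.0856 t 5.05 lin [0.06 0.07 4.54] dr [-0.1  -0.   -0.24]
```

send_rows(linear=[[0.02,0.0,0.7],[0.04,0,1.5],[0.07,0,2.4],[0.07,0,3.2],[0.07,0,3.9],[0.07,0,4.4],[0.07,0,4.54],[0.07,0,4.54],[0.07,0,4.54]], dr=[[-0.1,0,0],[-0.1,0,0],[-0.1,0,0],[-0.1,0,0],[-0.1,0,0],[-0.1,0,0],[-0.1,0,0],[-0.1,0,0],[-0.1,0,0]], fingers=[-1,-1,-1,-1,-1,-1,-1,-1,-1])

```text
time: 5.8
eef_pos: [0.5492, -0.0866, 0.1117]
tool_rot: [-179.9, -0.0, -86.1]
force: [0.2, -0.3, 0.4]
gripper_width: 0.0853
```

```bash
python3 - <<'E'
from h import *
go([.546,-.0867,.111],-85)
c=cam("wrist"); cv2.imwrite("pics/w4.png",c["img"])
E
```

```text
at [ 0.5492 -0.0866  0.1117] [-179.9   -0.   -86.1] F [ 0.2 -0.3  0.4] w 0.0853 t 5.8 lin [-0.01  0.13  0.03] dr [-0.01 -0.   -0.23]
```

View pics/w4.png

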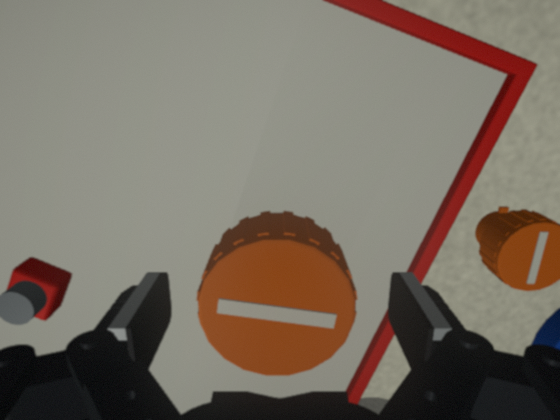

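send_rows(linear=[[0,0.12,0.02],[0,0.12,0.02],[0,0.12,0.02],[0,0.12,0.02],[0,0.12,0.02],[0,0.12,0.02],[0,0.12,0.02],[0,0.12,0.02]], dr=[[0,0,0],[0,0,0],[0,0,0],[0,0,0],[0,0,0],[0,0,0],[0,0,0],[0,0,0]], fingers=[-1,-1,0.6,0.6,0.6,0.6,0.6,0.6], squeeze=40)

```text
time: 6.52
eef_pos: [0.5467, -0.0869, 0.1124]
tool_rot: [-179.8, -0.0, -86.1]
force: [-1.5, 1.3, 6.7]
gripper_width: 0.0585
```

send_rows(linear=[[0,0,-0.01],[0,0,-0.02],[0,0,-0.03],[0,0,-0.045],[0,0,-0.06],[0,0,-0.07],[0,0,-0.085],[0,0,-0.1],[0,0,-0.11],[0,0,-0.12]], dr=[[0,0,-1.2],[0,0,-2.4],[0,0,-3.6],[0,0,-4.8],[0,0,-6],[0,0,-7.2],[0,0,-8.4],[0,0,-9.6],[0,0,-10.8],[0,0,-12]], fingers=[0.6,0.6,0.6,0.6,0.6,0.6,0.6,0.6,0.6,0.6])

```text
time: 7.35
eef_pos: [0.5464, -0.0868, 0.115]
tool_rot: [-180.0, -0.1, -25.9]
force: [-0.7, 0.6, -0.2]
gripper_width: 0.0584
```

```bash
python3 - <<'E'
from h import *
go([.546,-.0867,.111],-85); print(robot.state()["torque"])
c=cam("wrist"); cv2.imwrite("pics/w5.png",c["img"])
E
```

```text
at [ 0.5464 -0.0868  0.115 ] [-1.80e+02 -1.00e-01 -2.59e+01] F [-0.7  0.6 -0.2] w 0.0584 t 7.35 lin [-0.01  0.    0.16] dr [-0.02 -0.02 11.83]
[0.10404207 0.05868152 0.00300901]
```

View pics/w5.png

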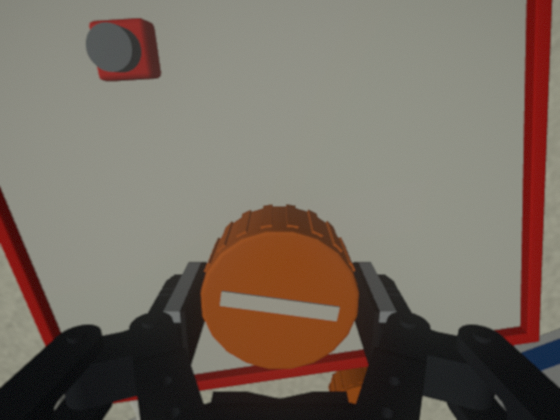

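send_rows(linear=[[0,0,-0.014],[0,0,-0.028],[0,0,-0.042],[0,0,-0.056],[0,0,-0.07],[0,0,-0.084],[0,0,-0.098],[0,0,-0.112],[0,0,-0.126],[0,0,-0.14]], dr=[[0,0,-1.4],[0,0,-2.8],[0,0,-4.2],[0,0,-5.6],[0,0,-7],[0,0,-8.4],[0,0,-9.8],[0,0,-11.2],[0,0,-12.6],[0,0,-14]], fingers=[0.6,0.6,0.6,0.6,0.6,0.6,0.6,0.6,0.6,0.6])

```text
time: 8.23
eef_pos: [0.5461, -0.0866, 0.1183]
tool_rot: [179.9, -0.1, 44.5]
force: [-0.6, -0.3, 0.1]
gripper_width: 0.0586
```

send_rows(linear=[[0,0,-0.014],[0,0,-0.028],[0,0,-0.042],[0,0,-0.056],[0,0,-0.07],[0,0,-0.084],[0,0,-0.098],[0,0,-0.112],[0,0,-0.126],[0,0,-0.14]], dr=[[0,0,-1.4],[0,0,-2.8],[0,0,-4.2],[0,0,-5.6],[0,0,-7],[0,0,-8.4],[0,0,-9.8],[0,0,-11.2],[0,0,-12.6],[0,0,-14]], fingers=[0.6,0.6,0.6,0.6,0.6,0.6,0.6,0.6,0.6,0.6])

```text
time: 9.07
eef_pos: [0.5457, -0.0867, 0.1216]
tool_rot: [180.0, 0.0, 114.8]
force: [-0.1, -1.3, 0.4]
gripper_width: 0.0584
```

```bash
python3 - <<'E'
from h import *
go([.546,-.0867,.111],-85); print(robot.state()["torque"])
c=cam("wrist"); cv2.imwrite("pics/w6.png",c["img"])
E
```

```text
at [ 0.5457 -0.0867  0.1216] [180.    0.  114.8] F [-0.1 -1.3  0.4] w 0.0584 t 9.07 lin [-0.01  0.01  0.43] dr [-0.000e+00  1.000e-02 -3.205e+01]
[-0.09225501  0.15924646 -0.02552718]
```

View pics/w6.png

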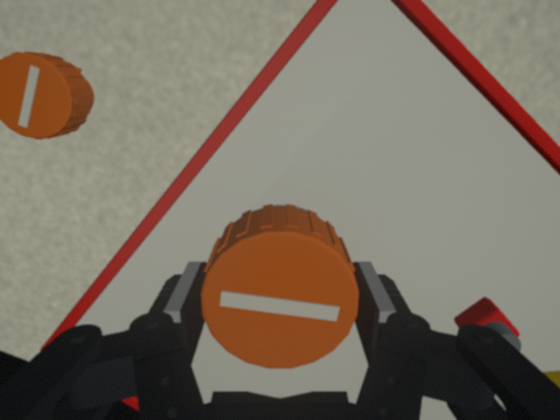

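send_rows(linear=[[0,0,0],[0,0,0],[0,0,0],[0,0,0],[0,0,0],[0,0,0]], dr=[[0,0,0],[0,0,0],[0,0,0],[0,0,0],[0,0,0],[0,0,0]], fingers=[0.6,0.6,-1,-1,-1,-1])

```text
time: 9.62
eef_pos: [0.5459, -0.0867, 0.1217]
tool_rot: [179.9, 0.0, 114.9]
force: [-0.1, 0.3, 0.2]
gripper_width: 0.0852
```

send_rows(linear=[[0,0,0],[0,0,0],[0,0,0],[0,0,0],[0,0,0],[0,0,0],[0,0,0],[0,0,0],[0,0,0],[0,0,0]], dr=[[0,0,1.4],[0,0,2.8],[0,0,4.2],[0,0,5.6],[0,0,7],[0,0,8.4],[0,0,9.8],[0,0,11.2],[0,0,12.6],[0,0,14]], fingers=[-1,-1,-1,-1,-1,-1,-1,-1,-1,-1])

```text
time: 10.45
eef_pos: [0.5459, -0.0867, 0.1217]
tool_rot: [180.0, -0.0, 44.6]
force: [-0.1, -0.3, 0.3]
gripper_width: 0.0858
```

send_rows(linear=[[0,0,0],[0,0,0],[0,0,0],[0,0,0],[0,0,0],[0,0,0],[0,0,0],[0,0,0],[0,0,0],[0,0,0]], dr=[[0,0,1.4],[0,0,2.8],[0,0,4.2],[0,0,5.6],[0,0,7],[0,0,8.4],[0,0,9.8],[0,0,11.2],[0,0,12.6],[0,0,14]], fingers=[-1,-1,-1,-1,-1,-1,-1,-1,-1,-1])

```text
time: 11.28
eef_pos: [0.5459, -0.0867, 0.1217]
tool_rot: [-180.0, -0.0, -25.8]
force: [0.5, -0.4, 0.1]
gripper_width: 0.0853
```

```bash
python3 - <<'E'
from h import *
go([.546,-.0867,.121]); print(robot.state()["torque"])
c=cam("wrist"); cv2.imwrite("pics/w7.png",c["img"])
E
```

```text
at [ 0.5459 -0.0867  0.1217] [-180.    -0.   -25.8] F [ 0.5 -0.4  0.1] w 0.0853 t 11.28 lin [ 0.   -0.    0.03] dr [-0.   -0.01  0.  ]
[-0.02130599 -0.01427723 -0.02809868]
```

View pics/w7.png

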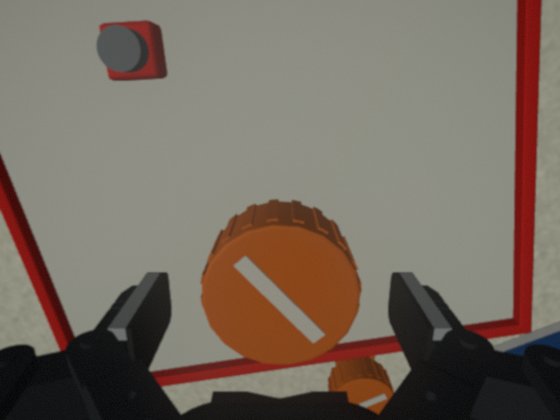

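Cap still centred between the fingers, raised. Grip and turn on.

send_rows(linear=[[0,0,0],[0,0,0],[0,0,0],[0,0,0],[0,0,0],[0,0,0]], dr=[[0,0,0],[0,0,0],[0,0,0],[0,0,0],[0,0,0],[0,0,0]], fingers=[0.6,0.6,0.6,0.6,0.6,0.6])

```text
time: 11.83
eef_pos: [0.546, -0.0867, 0.122]
tool_rot: [-180.0, -0.1, -26.0]
force: [-1.2, 0.8, 4.3]
gripper_width: 0.0586
```

send_rows(linear=[[0,0,-0.014],[0,0,-0.028],[0,0,-0.042],[0,0,-0.056],[0,0,-0.07],[0,0,-0.084],[0,0,-0.098],[0,0,-0.112],[0,0,-0.126],[0,0,-0.14]], dr=[[0,0,-1.4],[0,0,-2.8],[0,0,-4.2],[0,0,-5.6],[0,0,-7],[0,0,-8.4],[0,0,-9.8],[0,0,-11.2],[0,0,-12.6],[0,0,-14]], fingers=[0.6,0.6,0.6,0.6,0.6,0.6,0.6,0.6,0.6,0.6])

```text
time: 12.67
eef_pos: [0.5464, -0.0864, 0.1256]
tool_rot: [179.9, -0.1, 44.3]
force: [-0.3, 0.5, 1.7]
gripper_width: 0.0587
```

send_rows(linear=[[0,0,-0.014],[0,0,-0.028],[0,0,-0.042],[0,0,-0.056],[0,0,-0.07],[0,0,-0.084],[0,0,-0.09],[0,0,-0.09],[0,0,-0.09]], dr=[[0,0,-1.4],[0,0,-2.8],[0,0,-4.2],[0,0,-5.6],[0,0,-7],[0,0,-8.4],[0,0,-9.8],[0,0,-11.2],[0,0,-12]], fingers=[0.6,0.6,0.6,0.6,0.6,0.6,0.6,0.6,0.6])

```text
time: 13.42
eef_pos: [0.5466, -0.0862, 0.1285]
tool_rot: [179.8, -0.0, 104.6]
force: [-0.9, 0.9, 6.5]
gripper_width: 0.0585
```

```bash
python3 - <<'E'
from h import *
go([.546,-.0867,.121]); print(robot.state()["torque"])
c=cam("wrist"); cv2.imwrite("pics/w8.png",c["img"])
E
```

```text
at [ 0.5466 -0.0862  0.1285] [179.8  -0.  104.6] F [-0.9  0.9  6.5] w 0.0585 t 13.42 lin [-0.01 -0.03  0.3 ] dr [ 0.04 -0.   -0.  ]
[ 0.21947327  0.25267217 -0.11719538]
```

View pics/w8.png

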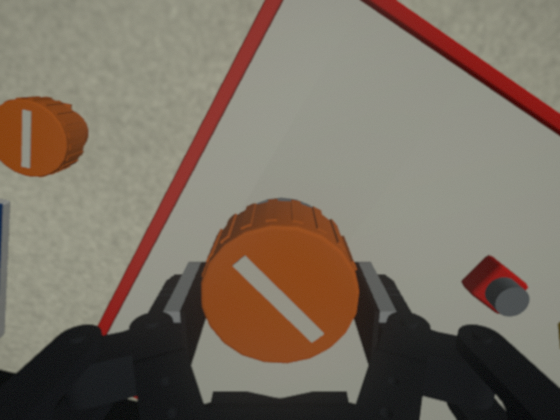

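send_rows(linear=[[0,0,-0.1],[0,0,-0.2],[0,0,-0.3],[0,0,-0.4]], dr=[[0,0,0],[0,0,0],[0,0,0],[0,0,0]], fingers=[0.6,0.6,0.6,0.6])

```text
time: 13.8
eef_pos: [0.5465, -0.0863, 0.1385]
tool_rot: [179.8, -0.0, 104.7]
force: [-0.0, -0.3, -0.3]
gripper_width: 0.0584
```

```bash
python3 - <<'E'
from h import *
go([.447,-.3465,.2])
E
```

```text
at [ 0.5465 -0.0863  0.1385] [179.8  -0.  104.7] F [-0.  -0.3 -0.3] w 0.0584 t 13.8 lin [-9.06 -6.48 -2.48] dr [ 0.03 -0.   -0.  ]
```

send_rows(linear=[[0,0,-0.5],[0,0,-1.2],[0,0,-2],[-0.4,-0.3,-2.5],[-1.2,-0.9,-2.5],[-2.2,-1.6,-2.5],[-3.3,-2.4,-2.5],[-4.4,-3.1,-2.5],[-5.5,-3.9,-2.5],[-6.5,-4.6,-2.5]], dr=[[0,0,0],[0,0,0],[0,0,0],[0,0,0],[0,0,0],[0,0,0],[0,0,0],[0,0,0],[0,0,0],[0,0,0]], fingers=[0.6,0.6,0.6,0.6,0.6,0.6,0.6,0.6,0.6,0.6])

```text
time: 14.63
eef_pos: [0.4754, -0.2743, 0.2007]
tool_rot: [179.9, 0.0, 104.7]
force: [1.2, 0.1, -1.3]
gripper_width: 0.0586
```

```bash
python3 - <<'E'
from h import *
go([.447,-.3465,.2])
c=cam("wrist"); cv2.imwrite("pics/w9.png",c["img"])
E
```

```text
at [ 0.4754 -0.2743  0.2007] [179.9   0.  104.7] F [ 1.2  0.1 -1.3] w 0.0586 t 14.63 lin [-2.51 -1.83  0.02] dr [0.03 0.   0.  ]
```

View pics/w9.png

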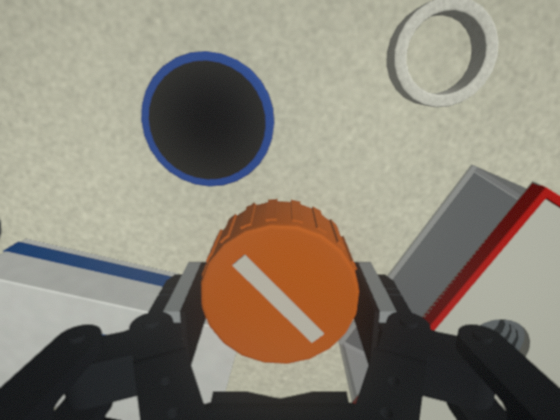

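```bash
python3 - <<'E'
from h import *
c=cam("wrist")
h=cv2.cvtColor(c["img"],cv2.COLOR_BGR2HSV)
m=cv2.inRange(h[:230],(100,110,60),(130,255,255))
for b in blobs(m,200):
  print(b); x,y,w,hh=b[2]; print(onz(c,[(x+w/2-.5,y+hh/2-.5)],.02))
E
```

```text
((np.float64(216.2), np.float64(117.2)), 2870, (149, 56, 130, 133))
[[ 0.44326505 -0.34511304  0.02      ]]
```

```bash
python3 - <<'E'
from h import *
go([.4445,-.346,.066])
E
```

```text
at [ 0.4748 -0.2763  0.2006] [1.799e+02 1.000e-01 1.044e+02] F [ 0.3  0.7 -0.8] w 0.0586 t 14.73 lin [-2.39 -1.88  5.38] dr [0.02 0.02 0.  ]
```

send_rows(linear=[[-0.8,-0.6,0.3],[-1.6,-1.3,1],[-2.2,-1.75,2],[-2.4,-1.9,3],[-2.4,-1.9,4],[-2.4,-1.9,4.7],[-2.4,-1.9,5.1],[-2.4,-1.9,5.2],[-2.4,-1.9,5.3],[-2.4,-1.9,5.3]], dr=[[0,0,0],[0,0,0],[0,0,0],[0,0,0],[0,0,0],[0,0,0],[0,0,0],[0,0,0],[0,0,0],[0,0,0]], fingers=[0.6,0.6,0.6,0.6,0.6,0.6,0.6,0.6,0.6,0.6])

```text
time: 15.57
eef_pos: [0.4448, -0.3464, 0.0687]
tool_rot: [179.8, 0.1, 104.5]
force: [-0.4, -0.8, -1.0]
gripper_width: 0.0585
```

send_rows(linear=[[0,0,0.04],[0,0,0.08],[0,0,0.08],[0,0,0.08]], dr=[[0,0,0],[0,0,0],[0,0,0],[0,0,0]], fingers=[0.6,0.6,0.6,0.6])

```text
time: 15.9
eef_pos: [0.445, -0.3465, 0.0672]
tool_rot: [179.8, 0.2, 104.5]
force: [0.6, -0.3, 0.1]
gripper_width: 0.0584
```

send_rows(linear=[[0,0,0.06],[0,0,0.1],[0,0,0.14],[0,0,0.14]], dr=[[0,0,0],[0,0,0],[0,0,0],[0,0,0]], fingers=[0.6,0.6,0.6,0.6])

```text
time: 16.23
eef_pos: [0.4457, -0.3466, 0.066]
tool_rot: [179.7, 0.3, 104.4]
force: [-2.1, 2.7, 14.0]
gripper_width: 0.0587
```

send_rows(linear=[[0,0,-0.02],[0,0,-0.02],[0,0,-0.02],[0,0,-0.02],[0,0,-0.5],[0,0,-1.4],[0,0,-2.6],[0,0,-3.9],[0,0,-5],[0,0,-5.5]], dr=[[0,0,0],[0,0,0],[0,0,0],[0,0,0],[0,0,0],[0,0,0],[0,0,0],[0,0,0],[0,0,0],[0,0,0]], fingers=[-1,-1,-1,-1,-1,-1,-1,-1,-1,-1])

```text
time: 17.07
eef_pos: [0.446, -0.3472, 0.2072]
tool_rot: [179.5, 0.5, 104.4]
force: [-0.2, -0.4, 1.0]
gripper_width: 0.0851
```

```bash
python3 - <<'E'
from h import *
go([.447,-.3465,.2])
c=cam("wrist"); cv2.imwrite("pics/w10.png",c["img"])
a=cam("scene");cv2.imwrite("pics/s10.png",cv2.resize(a["img"][140:340,150:400],None,fx=3,fy=3,interpolation=cv2.INTER_CUBIC))
E
```

```text
at [ 0.446  -0.3472  0.2072] [179.5   0.5 104.4] F [-0.2 -0.4  1. ] w 0.0851 t 17.07 lin [0.02 0.04 0.29] dr [0.1  0.11 0.  ]
```

View pics/w10.png

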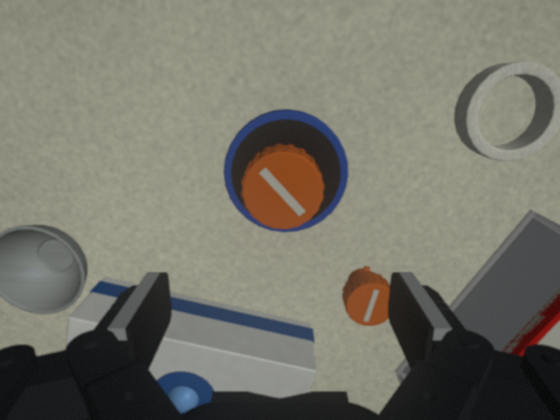

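View pics/s10.png

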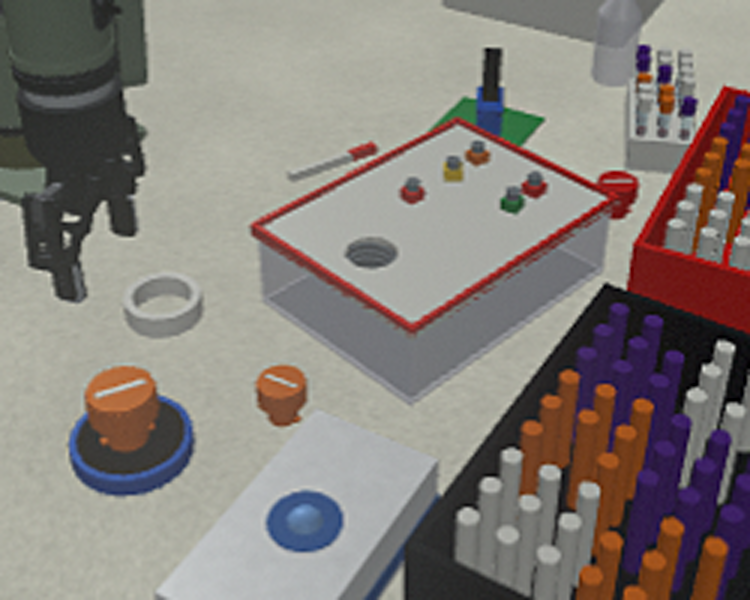

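```bash
python3 - <<'E'
from h import *
c=cam("wrist"); p=onz(c,[(282,192)],.0755);q=onz(c,[(286,170)],.02);print('cap',p,'stand',q,np.linalg.norm((p-q)[0,:2]))
go([.43,.30,.26],90)
E
```

```text
cap [[ 0.4462437  -0.34749936  0.0755    ]] stand [[ 0.44216506 -0.34514593  0.02      ]] 0.004708925985120193
at [ 0.445  -0.3464  0.2039] [179.7   0.3 104.4] F [ 0.2  0.1 -0.6] w 0.0854 t 17.22 lin [25.18  5.88 -2.35] dr [0.07 0.06 2.89]
```

Cap is about 5 mm off the stand's centre, upright. On to the pusher.

send_rows(linear=[[0.6,0.1,-0.5],[1.6,0.4,-1.2],[3,0.7,-2],[4.5,1.05,-2.3],[6,1.4,-2.3],[7.5,1.75,-2.3],[9,2.1,-2.3],[10.5,2.45,-2.3],[12,2.8,-2.3],[13.4,3.1,-2.3]], dr=[[0,0,0.3],[0,0,0.6],[0,0,0.9],[0,0,1.2],[0,0,1.5],[0,0,1.8],[0,0,2.1],[0,0,2.4],[0,0,2.7],[0,0,2.9]], fingers=[-1,-1,-1,-1,-1,-1,-1,-1,-1,-1])

```text
time: 18.05
eef_pos: [0.4347, -0.0005, 0.2579]
tool_rot: [179.8, 0.2, 89.9]
force: [0.7, -0.4, 0.3]
gripper_width: 0.0855
```

```bash
python3 - <<'E'
from h import *
go([.43,.30,.26],90)
E
```

```text
at [ 0.4347 -0.0005  0.2579] [179.8   0.2  89.9] F [ 0.7 -0.4  0.3] w 0.0855 t 18.05 lin [12.02 -0.21 -0.13] dr [ 0.04  0.04 -0.02]
```

send_rows(linear=[[1.4,0,0],[2.8,0,0],[4.2,0,0],[5.6,0,0],[7,-0.1,-0.1],[8.4,-0.2,-0.1],[9.8,-0.2,-0.1],[11,-0.2,-0.1],[11.8,-0.2,-0.1],[12,-0.2,-0.1]], dr=[[0,0,0],[0,0,0],[0,0,0],[0,0,0],[0,0,0],[0,0,0],[0,0,0],[0,0,0],[0,0,0],[0,0,0]], fingers=[-1,-1,-1,-1,-1,-1,-1,-1,-1,-1])

```text
time: 18.88
eef_pos: [0.4295, 0.3021, 0.2565]
tool_rot: [-180.0, 0.3, 90.1]
force: [-0.9, 0.7, 0.4]
gripper_width: 0.0855
```

```bash
python3 - <<'E'
from h import *
robot.snapshot("wrist")
c=cam("wrist"); cv2.imwrite("pics/w11.png",c["img"])
go([.43,.30,.26],90)
E
```

```text
at [0.4296 0.2997 0.2571] [-180.     0.4   90. ] F [-0.3 -0.6 -0.3] w 0.0855 t 18.98 lin [ 0.01  0.01 -0.12] dr [-0.    0.07 -0.  ]
```

View pics/w11.png

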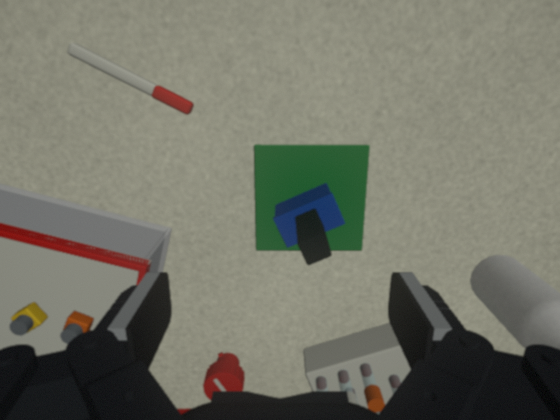

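```bash
python3 - <<'E'
import cv2
i=cv2.imread('pics/w11.png')
cv2.imwrite('pics/w11z.png',cv2.resize(i[130:280,240:385],None,fx=4,fy=4,interpolation=cv2.INTER_CUBIC))
i=cv2.imread('pics/s10.png')
E
```

```text
(no output)
```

View pics/w11z.png

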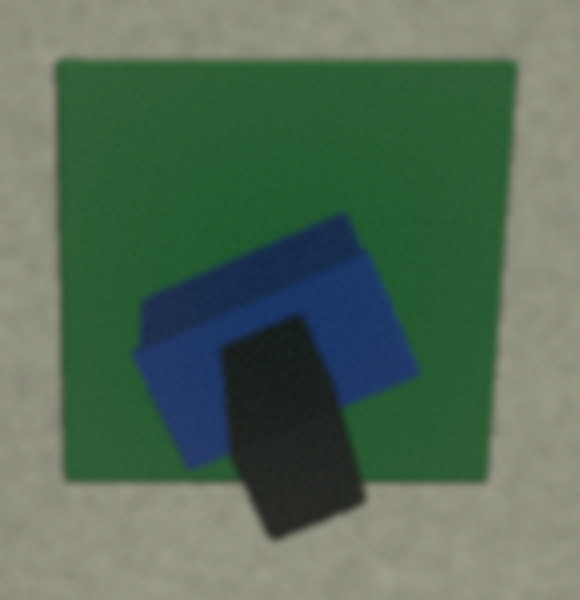

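```bash
python3 - <<'E'
from h import *
a=cv2.imread('pics/scene0.png');b=cv2.imread('pics/side0.png')
A=cv2.resize(a[150:200,290:340],(390,390),interpolation=cv2.INTER_CUBIC)
B=cv2.resize(b[160:210,230:280],(390,390),interpolation=cv2.INTER_CUBIC)
cv2.imwrite('pics/p12.png',np.hstack([A,B]))
sc=robot.snapshot("scene"); print(-sc["R"].T@sc["t"]); sc=robot.snapshot("side"); print(-sc["R"].T@sc["t"])
c=cam("wrist")
Z=lambda p:(p[0]/4+240,p[1]/4+130)
m=onz(c,[Z(p) for p in [(57,60),(518,62),(488,481),(66,480)]],.004); print(m.round(4),m.mean(0))
r=onz(c,[Z(p) for p in [(135,352),(370,253),(419,373),(193,470)]],.05); print(r.round(4),r.mean(0))
for i,j in[(0,1),(3,2),(0,3),(1,2)]: d=r[j]-r[i]; print(np.linalg.norm(d),np.degrees(np.arctan2(d[1],d[0])))
# handle top far edge (272,540)-(365,500)
t=onz(c,[Z(p) for p in [(272,540),(366,500)]],.116);print('handle far edge',t,t.mean(0))
E
```

```text
[ 1.0194308  -0.89353522  0.78856884]
[ 0.2452461  -1.1375435   0.82143934]
[[0.415  0.2698 0.004 ]
 [0.4157 0.3889 0.004 ]
 [0.5342 0.3888 0.004 ]
 [0.534  0.2697 0.004 ]] [0.4747154  0.32930462 0.004     ]
[[0.4785 0.2905 0.05  ]
 [0.4535 0.3464 0.05  ]
 [0.4839 0.3596 0.05  ]
 [0.5097 0.3047 0.05  ]] [0.48138536 0.32529909 0.05      ]
0.06122661245042128 114.0996269665076
0.06060269809604644 115.21937023739554
0.03433161754538827 24.456984672072828
0.033149332159609204 23.37132283519037
handle far edge [[0.49497137 0.31971569 0.116     ]
 [0.48597643 0.33851273 0.116     ]] [0.4904739  0.32911421 0.116     ]
```

View pics/p12.png

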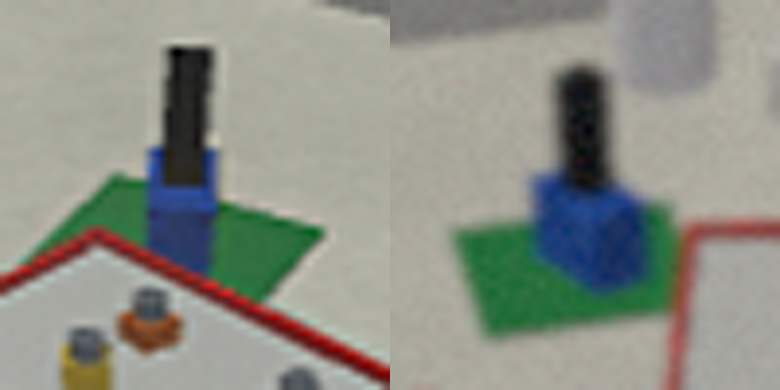

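```bash
cat >> h.py <<'E'
YS=np.radians(74.2); SC=np.array([.5728,.0050])
ES=np.array([[np.cos(YS),-np.sin(YS)],[np.sin(YS),np.cos(YS)]])
def st2w(p): return SC+ES@np.array(p)
def w2st(p): return ES.T@(np.array(p)[:2]-SC)
E
python3 - <<'E'
from h import *
for p in [[.5356,.0163],[.5519,.0739],[.6315,.0520],[.5623,.1172],[.6401,.0879]]: print(w2st(p).round(4))
go([.481,.325,.16],114.3)
go([.481,.325,.082],114.3)
E
```

```text
[0.0007 0.0389]
[0.0606 0.0389]
[ 0.0612 -0.0437]
[0.1051 0.0407]
[ 0.0981 -0.0422]
at [0.4301 0.2982 0.2585] [179.9   0.3  89.8] F [-0.7  0.3 -0.9] w 0.0854 t 19.13 lin [1.1  2.02 3.94] dr [ 0.01  0.06 -4.9 ]
at [0.4301 0.2982 0.2585] [179.9   0.3  89.8] F [-0.7  0.3 -0.9] w 0.0854 t 19.13 lin [1.12 2.02 7.06] dr [ 0.01  0.06 -4.9 ]
```

send_rows(linear=[[0.3,0.5,0.5],[0.6,1.1,1.2],[0.9,1.7,1.8],[1.1,2.02,2.2],[1.1,2.02,2.3],[1.1,2.02,2.4],[1.1,2.02,2.4]], dr=[[0,0.06,-1.2],[0,0.06,-2.4],[0,0.06,-3.6],[0,0.06,-4.9],[0,0.06,-4.9],[0,0.06,-4.9],[0,0.06,-4.9]], fingers=[-1,-1,-1,-1,-1,-1,-1])

```text
time: 19.72
eef_pos: [0.4804, 0.3241, 0.1985]
tool_rot: [-180.0, 0.0, 114.1]
force: [-0.6, -0.5, -0.3]
gripper_width: 0.0857
```

```bash
python3 - <<'E'
from h import *
robot.snapshot("wrist")
c=cam("wrist"); cv2.imwrite("pics/w13.png",c["img"])
go([.481,.325,.082],114.3)
E
```

```text
at [0.4806 0.3247 0.1994] [179.9   0.  114.2] F [ 0.3 -0.6  0.5] w 0.0851 t 19.82 lin [0.01 0.01 4.7 ] dr [ 0.02  0.   -0.02]
```

View pics/w13.png

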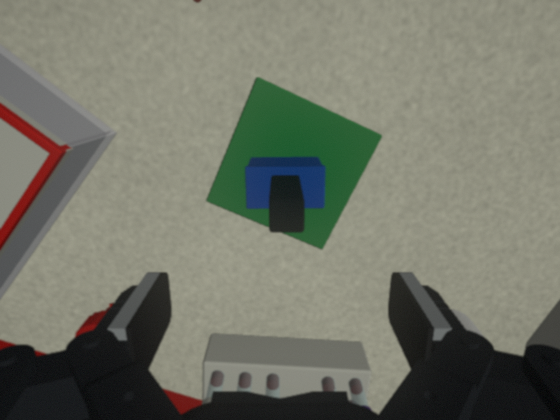

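```bash
python3 - <<'E'
from h import *
c=cam("wrist")
i=c["img"]; cv2.imwrite('pics/w13z.png',cv2.resize(i[140:250,230:340],None,fx=5,fy=5,interpolation=cv2.INTER_CUBIC))
r=onz(c,[(245.5,167),(325,167),(325.5,207.5),(246.5,208)],.05);print(r.round(4),r.mean(0))
t=onz(c,[(270.5,232),(304.5,231)],.116);print(t,t.mean(0)-.011*np.array([.911,.412,0]))
E
```

```text
[[0.4778 0.2935 0.05  ]
 [0.4526 0.3493 0.05  ]
 [0.482  0.3643 0.05  ]
 [0.5082 0.3071 0.05  ]] [0.48014544 0.3285232  0.05      ]
[[0.4937327  0.32327275 0.116     ]
 [0.4843971  0.34235828 0.116     ]] [0.4790439  0.32828352 0.116     ]
```

View pics/w13z.png

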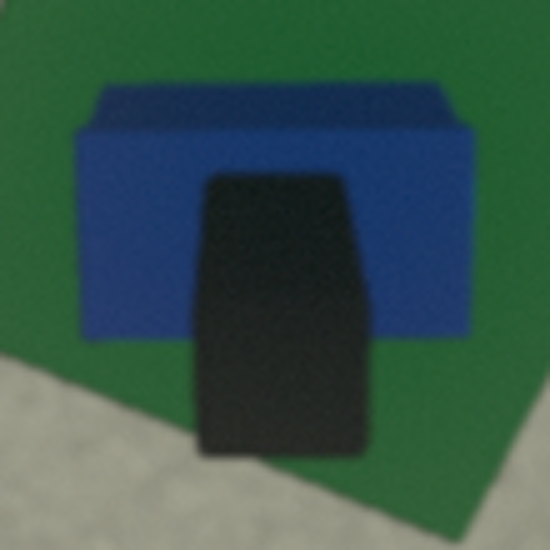

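send_rows(linear=[[0.15,0.02,0.5],[0.15,0.02,1.2],[0.15,0.02,2],[0.15,0.02,2.9],[0.15,0.02,3.7],[0.15,0.02,4.3],[0.15,0.02,4.6],[0.15,0.02,4.7],[0.15,0.02,4.7]], dr=[[0,0,0],[0,0,0],[0,0,0],[0,0,0],[0,0,0],[0,0,0],[0,0,0],[0,0,0],[0,0,0]], fingers=[-1,-1,-1,-1,-1,-1,-1,-1,-1])

```text
time: 20.62
eef_pos: [0.4799, 0.3287, 0.0824]
tool_rot: [179.9, 0.0, 114.2]
force: [0.2, 0.3, 0.2]
gripper_width: 0.085
```

send_rows(linear=[[0,0,0],[0,0,0],[0,0,0],[0,0,0],[0,0,0],[0,0,0],[0,0,0],[0,0,0]], dr=[[0,0,0],[0,0,0],[0,0,0],[0,0,0],[0,0,0],[0,0,0],[0,0,0],[0,0,0]], fingers=[0.9,0.9,0.9,0.9,0.9,0.9,0.9,0.9], squeeze=70)

```text
time: 21.28
eef_pos: [0.4803, 0.329, 0.083]
tool_rot: [179.8, -0.0, 114.2]
force: [0.3, -0.1, 3.7]
gripper_width: 0.0213
```

```bash
python3 - <<'E'
from h import *
c=cam("wrist"); cv2.imwrite("pics/w14.png",c["img"])
go([.481,.325,.082],114.3)
E
```

```text
at [0.4803 0.329  0.0829] [179.8  -0.  114.2] F [0.1 1.3 4.8] w 0.0211 t 21.33 lin [-0.16 -0.04  0.04] dr [ 0.04 -0.   -0.01]
```

View pics/w14.png

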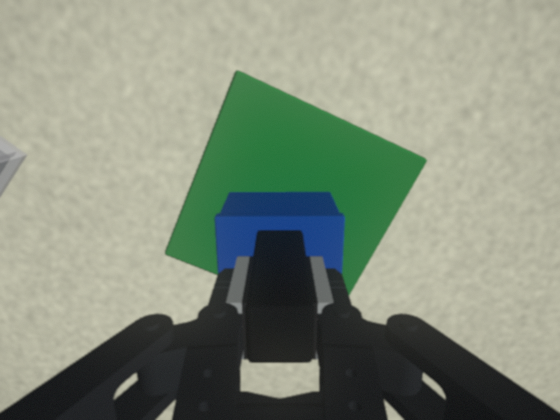

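```bash
cat >> h.py <<'E'
PZ=.079
def pg(xy,ang,under=.0015,z=None):
    # station mm, station angle of front dir (deg), underside above tray
    w=st2w(np.array(xy)/1000.); yaw=(ang+74.2+90+180)%360-180
    go([w[0],w[1],(.095+under+PZ) if z is None else z],yaw)
E
python3 - <<'E'
from h import *
pg([11.8,43.5],202.3,z=.26)
E
```

```text
at [0.4803 0.329  0.0829] [179.8  -0.  114.2] F [0.1 1.3 4.8] w 0.0211 t 21.33 lin [-11.85  -2.95  -7.09] dr [ 0.03 -0.04 21.55]
```

send_rows(linear=[[0,0,-0.6],[0,0,-1.6],[0,0,-2.8],[0,0,-4.1],[0,0,-5.4],[0,0,-6.4],[-0.5,-0.1,-7],[-1.4,-0.35,-7.1],[-2.5,-0.6,-7.1],[-3.6,-0.9,-7.1]], dr=[[0,0,0],[0,0,0],[0,0,0],[0,0,0.5],[0,0,1.5],[0,0,2.7],[0,0,3.9],[0,0,5.1],[0,0,6.3],[0,0,7.5]], fingers=[0.9,0.9,0.9,0.9,0.9,0.9,0.9,0.9,0.9,0.9])

```text
time: 22.17
eef_pos: [0.4958, 0.2366, 0.2599]
tool_rot: [179.9, -0.1, 76.5]
force: [0.4, 0.4, -1.0]
gripper_width: 0.0213
```

```bash
python3 - <<'E'
from h import *
pg([11.8,43.5],202.3,z=.26)
E
```

```text
at [0.4958 0.2366 0.2599] [ 1.799e+02 -1.000e-01  7.650e+01] F [ 0.4  0.4 -1. ] w 0.0213 t 22.17 lin [-7.75  3.44 -0.01] dr [ 1.0e-02 -3.0e-02  1.4e+01]
```

send_rows(linear=[[-0.9,0.4,0],[-1.8,0.8,0],[-2.7,1.2,0],[-3.6,1.6,0],[-4.5,2,0],[-5.4,2.4,0],[-6.3,2.8,0],[-7.1,3.15,0],[-7.6,3.4,0],[-7.75,3.44,0]], dr=[[0,0,1.4],[0,0,2.8],[0,0,4.2],[0,0,5.6],[0,0,7],[0,0,8.4],[0,0,9.8],[0,0,11.2],[0,0,12.6],[0,0,14]], fingers=[0.9,0.9,0.9,0.9,0.9,0.9,0.9,0.9,0.9,0.9])

```text
time: 23.0
eef_pos: [0.5341, 0.0258, 0.2587]
tool_rot: [180.0, -0.0, 6.0]
force: [-0.2, -0.0, -1.4]
gripper_width: 0.0212
```

```bash
python3 - <<'E'
from h import *
robot.snapshot("wrist"); c=cam("wrist"); cv2.imwrite("pics/w15.png",c["img"])
pg([11.8,43.5],202.3)
E
```

```text
at [0.5337 0.0272 0.2588] [-179.9   -0.     6.4] F [ 0.4  0.2 -1.7] w 0.0214 t 23.1 lin [ 0.02 -0.04  3.33] dr [-0.01 -0.   -0.02]
```

View pics/w15.png

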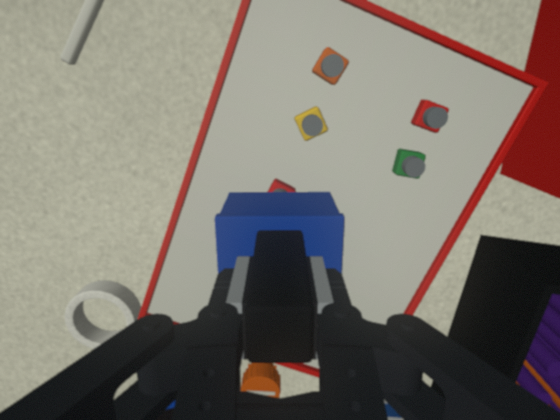

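```bash
python3 - <<'E'
from h import *
c=cam("wrist")
i=c["img"]; cv2.imwrite('pics/w15z.png',cv2.resize(i[40:230,240:460],None,fx=3.5,fy=3.5,interpolation=cv2.INTER_CUBIC))
for n,p in dict(O=(331,65.5),Y=(312,125.5),R2=(436,117),G=(414,166)).items(): print(n,(1000*w2st(onz(c,[p],.117)[0])).round(1))
E
```

```text
O [105.6  43.3]
Y [63.2 39. ]
R2 [102.4 -41.2]
G [ 64.7 -43.7]
```

View pics/w15z.png

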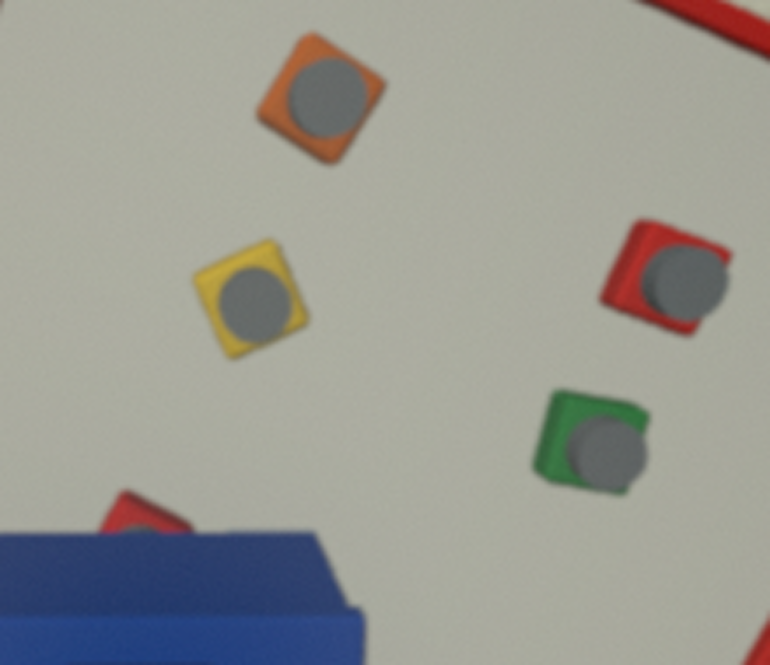

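send_rows(linear=[[0.02,-0.04,0.5],[0.02,-0.04,1.2],[0.02,-0.04,2],[0.02,-0.04,2.6],[0.02,-0.04,3],[0.02,-0.04,3.2],[0.02,-0.04,3.3],[0.02,-0.04,3.3]], dr=[[0,0,0],[0,0,0],[0,0,0],[0,0,0],[0,0,0],[0,0,0],[0,0,0],[0,0,0]], fingers=[0.9,0.9,0.9,0.9,0.9,0.9,0.9,0.9])

```text
time: 23.82
eef_pos: [0.5342, 0.0293, 0.1764]
tool_rot: [-179.9, -0.0, 6.7]
force: [0.7, -0.2, -1.3]
gripper_width: 0.0209
```

```bash
python3 - <<'E'
from h import *
pg([11.8,43.5],202.3)
pg([-95,0],202.3)
E
```

```text
at [0.5342 0.0293 0.1764] [-179.9   -0.     6.7] F [ 0.7 -0.2 -1.3] w 0.0209 t 23.82 lin [-0.01  0.04  0.04] dr [-0.02 -0.01  0.04]
at [0.5342 0.0293 0.1764] [-179.9   -0.     6.7] F [ 0.7 -0.2 -1.3] w 0.0209 t 23.82 lin [-0.03  4.65  0.03] dr [-0.02 -0.01  0.04]
```

send_rows(linear=[[0,0.2,0.02],[0,0.5,0.02],[0,0.85,0.02],[0,1.2,0.02],[0,1.55,0.02],[0,1.9,0.02],[0,2.25,0.02],[0,2.6,0.02],[0,2.9,0.02],[0,3.2,0.02]], dr=[[0,0,0],[0,0,0],[0,0,0],[0,0,0],[0,0,0],[0,0,0],[0,0,0],[0,0,0],[0,0,0],[0,0,0]], fingers=[0.9,0.9,0.9,0.9,0.9,0.9,0.9,0.9,0.9,0.9])

```text
time: 24.65
eef_pos: [0.5436, -0.0511, 0.1758]
tool_rot: [-179.9, -0.0, 6.7]
force: [-0.8, 0.9, -2.1]
gripper_width: 0.0209
```

```bash
python3 - <<'E'
from h import *
pg([-95,0],202.3)
s=cam("scene"); crop(s["img"],215,160,150,110,5,"pics/s16.png")
s=cam("side"); crop(s["img"],240,170,120,100,5,"pics/d16.png")
E
```

```text
at [ 0.5436 -0.0511  0.1758] [-179.9   -0.     6.7] F [-0.8  0.9 -2.1] w 0.0209 t 24.65 lin [-0.03  1.42  0.01] dr [-0.02 -0.01  0.03]
```

View pics/s16.png

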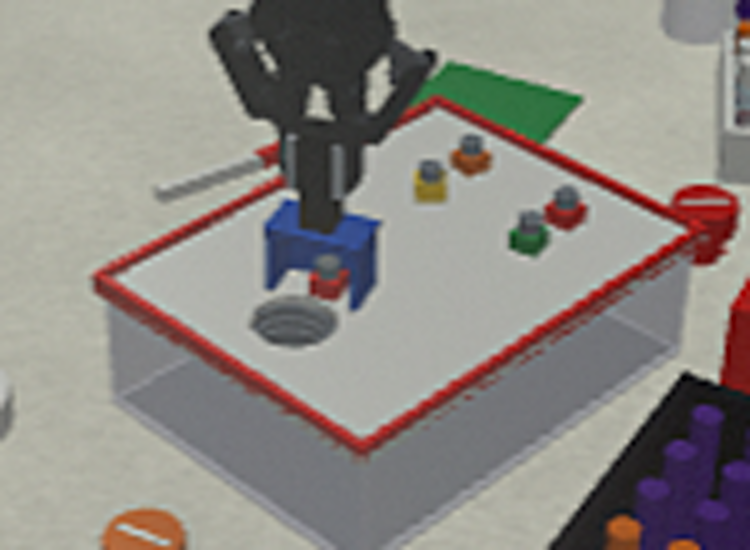

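View pics/d16.png

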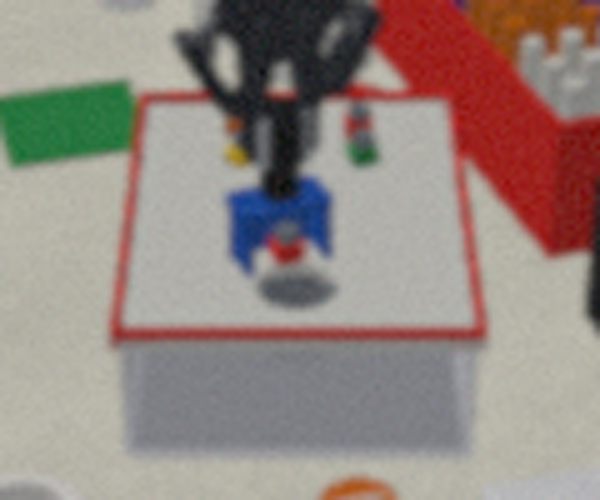

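send_rows(linear=[[0,0.2,0],[0,0.4,0],[0,0.6,0],[0,0.8,0],[0,1,0],[0,1.2,0],[0,1.4,0],[0,1.6,0],[0,1.6,0],[0,1.6,0]], dr=[[0,0,0],[0,0,0],[0,0,0],[0,0,0],[0,0,0],[0,0,0],[0,0,0],[0,0,0],[0,0,0],[0,0,0]], fingers=[0.9,0.9,0.9,0.9,0.9,0.9,0.9,0.9,0.9,0.9])

```text
time: 25.58
eef_pos: [0.5483, -0.0914, 0.1757]
tool_rot: [-179.9, -0.0, 6.6]
force: [0.0, -0.1, -1.3]
gripper_width: 0.0212
```

```bash
python3 - <<'E'
from h import *
pg([-95,0],202.3)
s=cam("scene"); crop(s["img"],215,160,150,110,5,"pics/s17.png")
E
```

```text
at [ 0.5483 -0.0914  0.1757] [-179.9   -0.     6.6] F [ 0.  -0.1 -1.3] w 0.0212 t 25.58 lin [-0.03 -0.2   0.01] dr [-0.01 -0.01  0.02]
```

View pics/s17.png

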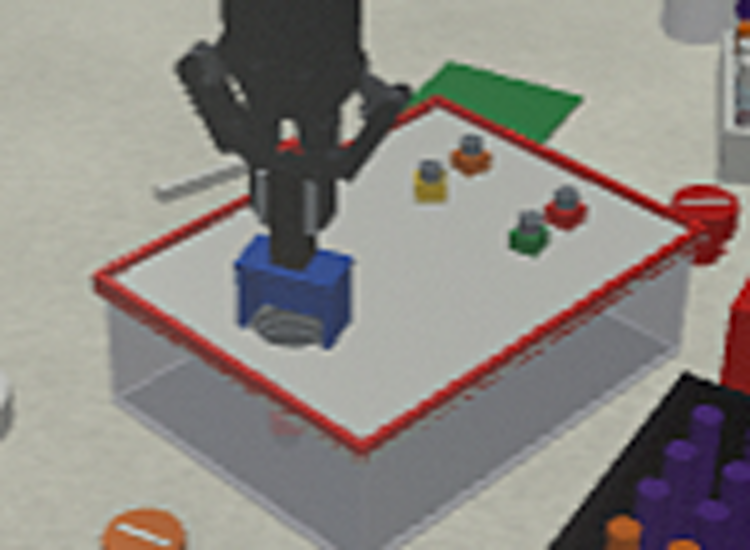

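```bash
python3 - <<'E'
from h import *
pg([71.2,41.3],194,z=.22)
E
```

```text
at [ 0.5483 -0.0911  0.1757] [-179.9   -0.     6.6] F [ 0.2  0.1 -2.4] w 0.0216 t 25.63 lin [ 0.97 -6.97 -1.76] dr [-0.01 -0.    1.68]
```

send_rows(linear=[[0,0,-0.4],[0,0,-1],[0,-0.2,-1.6],[0.1,-0.8,-1.76],[0.3,-1.8,-1.76],[0.45,-3,-1.76],[0.6,-4.3,-1.76],[0.75,-5.6,-1.76],[0.9,-6.6,-1.76],[0.97,-6.97,-1.76]], dr=[[0,0,0],[0,0,0],[0,0,0.3],[0,0,0.6],[0,0,1],[0,0,1.4],[0,0,1.68],[0,0,1.68],[0,0,1.68],[0,0,1.68]], fingers=[0.9,0.9,0.9,0.9,0.9,0.9,0.9,0.9,0.9,0.9])

```text
time: 26.47
eef_pos: [0.5522, 0.0882, 0.2208]
tool_rot: [-179.8, -0.1, -1.6]
force: [1.2, 0.0, -0.8]
gripper_width: 0.0208
```

```bash
python3 - <<'E'
from h import *
robot.snapshot("side");s=cam("scene"); crop(s["img"],215,160,150,110,5,"pics/s18.png")
s=cam("side"); crop(s["img"],240,170,120,100,5,"pics/d18.png")
pg([71.2,41.3],194,under=.002)
E
```

```text
at [0.5524 0.0849 0.2203] [-180.    -0.    -1.7] F [ 0.8 -0.1 -2.3] w 0.0212 t 26.62 lin [0.   0.   1.77] dr [-0.01 -0.01  0.02]
```

View pics/s18.png

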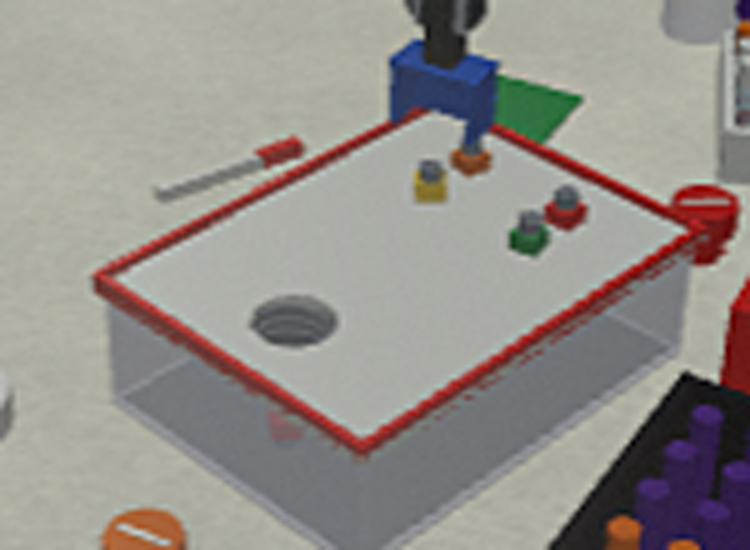

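View pics/d18.png

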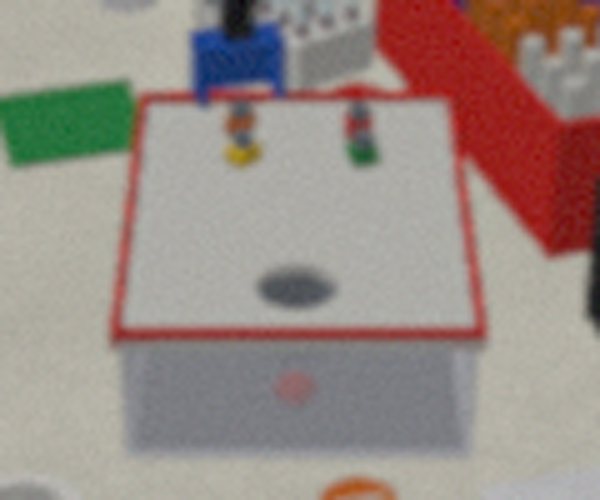

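send_rows(linear=[[0,0,0.3],[0,0,0.8],[0,0,1.2],[0,0,1.5],[0,0,1.7],[0,0,1.77],[0,0,1.77]], dr=[[0,0,0],[0,0,0],[0,0,0],[0,0,0],[0,0,0],[0,0,0],[0,0,0]], fingers=[0.9,0.9,0.9,0.9,0.9,0.9,0.9])

```text
time: 27.2
eef_pos: [0.5523, 0.0845, 0.1756]
tool_rot: [-180.0, 0.0, -1.7]
force: [0.6, -0.2, -0.7]
gripper_width: 0.0214
```

```bash
python3 - <<'E'
from h import *
s=cam("scene"); crop(s["img"],215,160,150,110,5,"pics/s19.png")
pg([-95,0],194,under=.002)
E
```

```text
at [0.5526 0.0847 0.1761] [-1.8e+02 -1.0e-01 -1.7e+00] F [ 0.5  0.6 -1.9] w 0.0211 t 27.25 lin [-0.02  6.85  0.  ] dr [-0.01 -0.01  0.02]
```

View pics/s19.png

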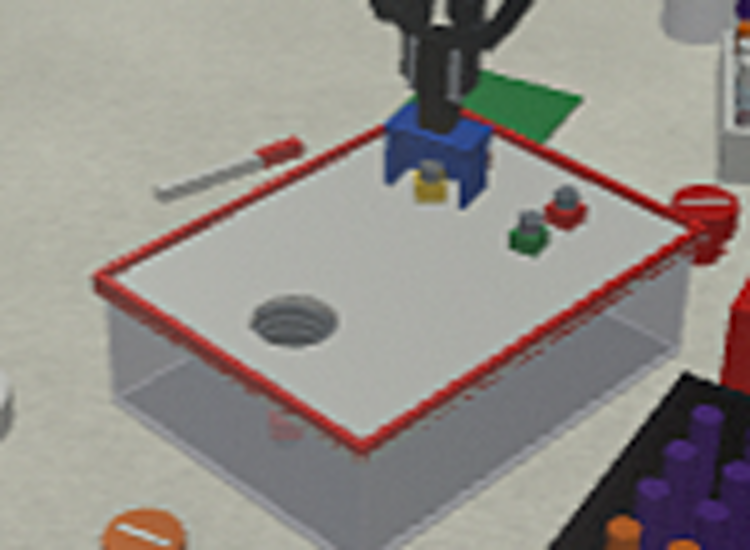

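send_rows(linear=[[0,0.2,0],[0,0.6,0],[0,1,0],[0,1.45,0],[0,1.9,0],[0,2.35,0],[0,2.8,0],[0,3.25,0],[0,3.7,0],[0,4.1,0]], dr=[[0,0,0],[0,0,0],[0,0,0],[0,0,0],[0,0,0],[0,0,0],[0,0,0],[0,0,0],[0,0,0],[0,0,0]], fingers=[0.9,0.9,0.9,0.9,0.9,0.9,0.9,0.9,0.9,0.9])

```text
time: 28.08
eef_pos: [0.5494, -0.0192, 0.176]
tool_rot: [-180.0, -0.0, -1.7]
force: [0.0, 0.2, -1.7]
gripper_width: 0.0212
```

```bash
python3 - <<'E'
from h import *
pg([-95,0],194,under=.002)
s=cam("scene"); crop(s["img"],215,160,150,110,5,"pics/s20.png")
E
```

```text
at [ 0.5494 -0.0192  0.176 ] [-180.    -0.    -1.7] F [ 0.   0.2 -1.7] w 0.0212 t 28.08 lin [-0.02  2.69  0.  ] dr [-0.   -0.01  0.01]
```

View pics/s20.png

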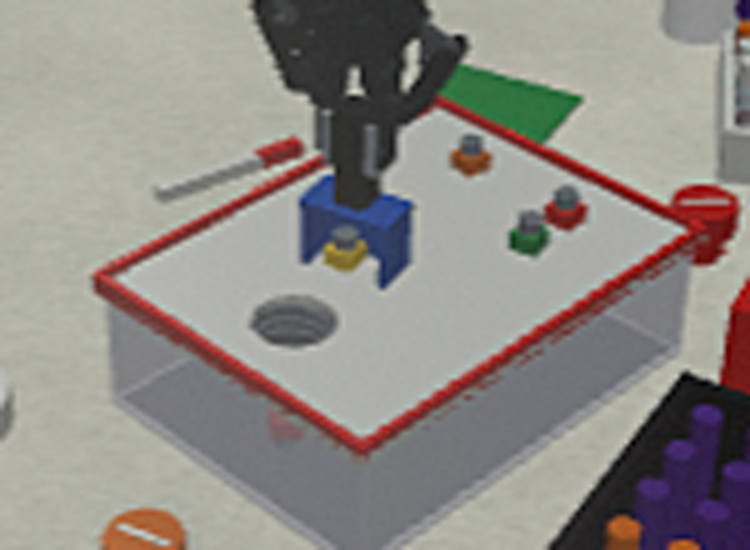

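Yellow is well inside the hood, port ahead.

send_rows(linear=[[0,0.3,0],[0,0.6,0],[0,0.9,0],[0,1.2,0],[0,1.5,0],[0,1.8,0],[0,2.1,0],[0,2.4,0],[0,2.7,0],[0,2.85,0]], dr=[[0,0,0],[0,0,0],[0,0,0],[0,0,0],[0,0,0],[0,0,0],[0,0,0],[0,0,0],[0,0,0],[0,0,0]], fingers=[0.9,0.9,0.9,0.9,0.9,0.9,0.9,0.9,0.9,0.9])

```text
time: 28.97
eef_pos: [0.5472, -0.093, 0.1761]
tool_rot: [179.9, -0.1, -1.8]
force: [-0.9, -0.5, -1.7]
gripper_width: 0.0213
```

```bash
python3 - <<'E'
from h import *
robot.snapshot("side"); s=cam("scene"); crop(s["img"],215,160,150,110,5,"pics/s21.png")
# next orange: (105,42)
a=np.degrees(np.arctan2(-42,-200))%360; d=np.array([np.cos(np.radians(a)),np.sin(np.radians(a))]); o=np.array([105,42])-14*d; print(a,o)
pg(o,a,z=.22)
E
```

```text
191.85977912094796 [118.70114895  44.87724128]
at [ 0.5472 -0.0926  0.1761] [ 1.799e+02 -1.000e-01 -1.800e+00] F [-0.5 -0.6 -2. ] w 0.0215 t 29.07 lin [ 0.3  -8.97 -1.77] dr [ 0.01 -0.01  0.42]
```

View pics/s21.png

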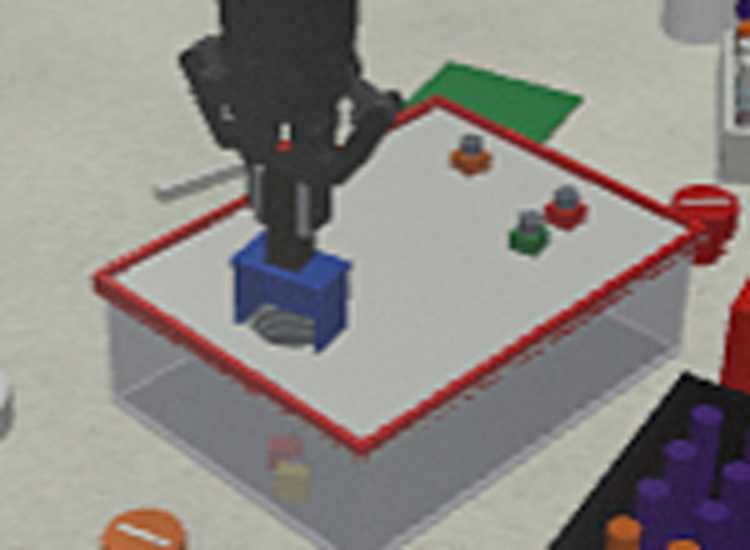

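send_rows(linear=[[0,0,-0.4],[0,0,-1.1],[0,-0.4,-1.77],[0,-1.4,-1.77],[0.1,-2.6,-1.77],[0.1,-3.9,-1.77],[0.2,-5.3,-1.77],[0.3,-6.7,-1.77],[0.3,-8,-1.77],[0.3,-8.8,-1.77]], dr=[[0,0,0],[0,0,0],[0,0,0.2],[0,0,0.4],[0,0,0.4],[0,0,0.4],[0,0,0.4],[0,0,0.4],[0,0,0.4],[0,0,0.4]], fingers=[0.9,0.9,0.9,0.9,0.9,0.9,0.9,0.9,0.9,0.9])

```text
time: 29.9
eef_pos: [0.5617, 0.1308, 0.221]
tool_rot: [-180.0, -0.1, -3.7]
force: [0.2, -0.3, -1.2]
gripper_width: 0.0214
```

```bash
python3 - <<'E'
from h import *
robot.snapshot("side")
pg([118.7,44.9],191.86,under=.002)
E
```

```text
at [0.5618 0.1333 0.2209] [-1.798e+02 -1.000e-01 -3.600e+00] F [ 0.3  1.9 -0.8] w 0.021 t 29.95 lin [0.01 0.08 1.79] dr [-0.04 -0.02  0.07]
```

send_rows(linear=[[0,0.08,0.2],[0,0.08,0.7],[0,0.08,1.2],[0,0.08,1.5],[0,0.08,1.7],[0,0.08,1.79],[0,0.08,1.79]], dr=[[0,0,0],[0,0,0],[0,0,0],[0,0,0],[0,0,0],[0,0,0],[0,0,0]], fingers=[0.9,0.9,0.9,0.9,0.9,0.9,0.9])

```text
time: 30.53
eef_pos: [0.5617, 0.1311, 0.1759]
tool_rot: [-179.8, -0.1, -3.6]
force: [-0.7, -0.5, -2.0]
gripper_width: 0.0213
```

```bash
python3 - <<'E'
from h import *
s=cam("scene"); crop(s["img"],215,160,150,110,5,"pics/s22.png")
pg([-95,0],191.86,under=.002)
E
```

```text
at [0.562  0.1312 0.1764] [-1.798e+02 -1.000e-01 -3.600e+00] F [-0.1  0.1 -2.3] w 0.0217 t 30.58 lin [-0.05  8.73 -0.01] dr [-0.04 -0.02  0.06]
```

View pics/s22.png

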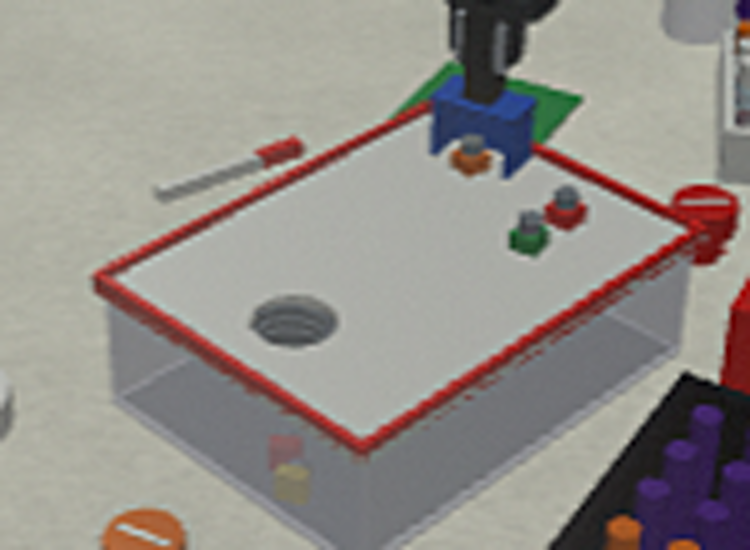

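Orange is inside the hood. Push.

send_rows(linear=[[0,0.2,0],[0,0.6,0],[0,1,0],[0,1.5,0],[0,2,0],[0,2.5,0],[0,3,0],[0,3.5,0],[0,4,0],[0,4.5,0]], dr=[[0,0,0],[0,0,0],[0,0,0],[0,0,0],[0,0,0],[0,0,0],[0,0,0],[0,0,0],[0,0,0],[0,0,0]], fingers=[0.9,0.9,0.9,0.9,0.9,0.9,0.9,0.9,0.9,0.9])

```text
time: 31.42
eef_pos: [0.5547, 0.0175, 0.176]
tool_rot: [-179.8, -0.1, -3.7]
force: [-0.7, 0.1, -2.1]
gripper_width: 0.0212
```

```bash
python3 - <<'E'
from h import *
pg([-95,0],191.86,under=.002)
s=cam("scene"); crop(s["img"],215,160,150,110,5,"pics/s23.png")
E
```

```text
at [0.5547 0.0175 0.176 ] [-1.798e+02 -1.000e-01 -3.700e+00] F [-0.7  0.1 -2.1] w 0.0212 t 31.42 lin [-0.05  4.17 -0.01] dr [-0.04 -0.03  0.06]
```

View pics/s23.png

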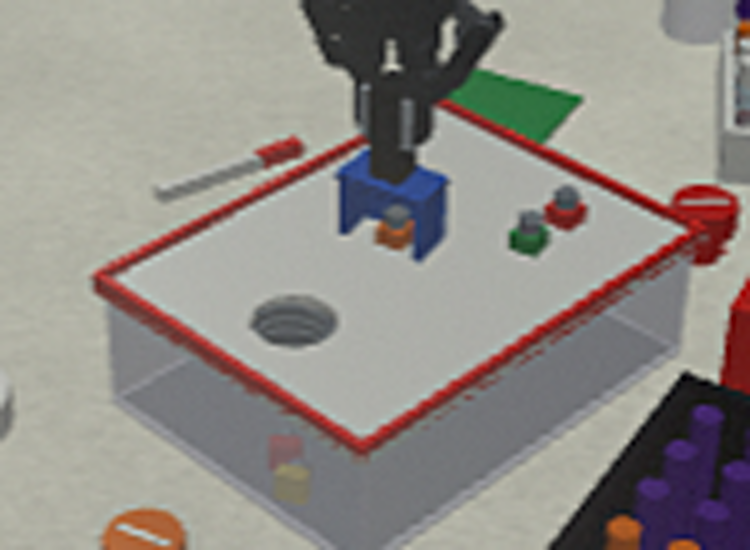

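send_rows(linear=[[0,0.4,0],[0,0.85,0],[0,1.3,0],[-0.02,1.75,0],[-0.03,2.2,0],[-0.04,2.65,0],[-0.05,3.1,0],[-0.05,3.5,0],[-0.05,3.9,0],[-0.05,4.2,0]], dr=[[0,0,0],[0,0,0],[0,0,0],[0,0,0],[0,0,0],[0,0,0],[0,0,0],[0,0,0],[0,0,0],[0,0,0]], fingers=[0.9,0.9,0.9,0.9,0.9,0.9,0.9,0.9,0.9,0.9])

```text
time: 32.3
eef_pos: [0.5464, -0.0904, 0.1759]
tool_rot: [-179.9, -0.1, -3.7]
force: [0.4, 1.4, -2.4]
gripper_width: 0.0212
```

send_rows(linear=[[0,0.2,0],[0,0.2,0]], dr=[[0,0,0],[0,0,0]], fingers=[0.9,0.9])

```text
time: 32.47
eef_pos: [0.546, -0.0966, 0.1758]
tool_rot: [-180.0, -0.1, -3.8]
force: [-1.0, 1.0, -2.0]
gripper_width: 0.0212
```

```bash
python3 - <<'E'
from h import *
robot.snapshot("side"); s=cam("scene"); crop(s["img"],215,160,150,110,5,"pics/s24.png")
# next green, push +y first
pg([54,-60],90,z=.22)
E
```

```text
at [ 0.5461 -0.0955  0.1758] [-1.799e+02 -1.000e-01 -3.800e+00] F [-0.8 -0.2 -1.7] w 0.0211 t 32.57 lin [ 3.6  -5.69 -1.75] dr [-0.03 -0.   20.41]
```

View pics/s24.png

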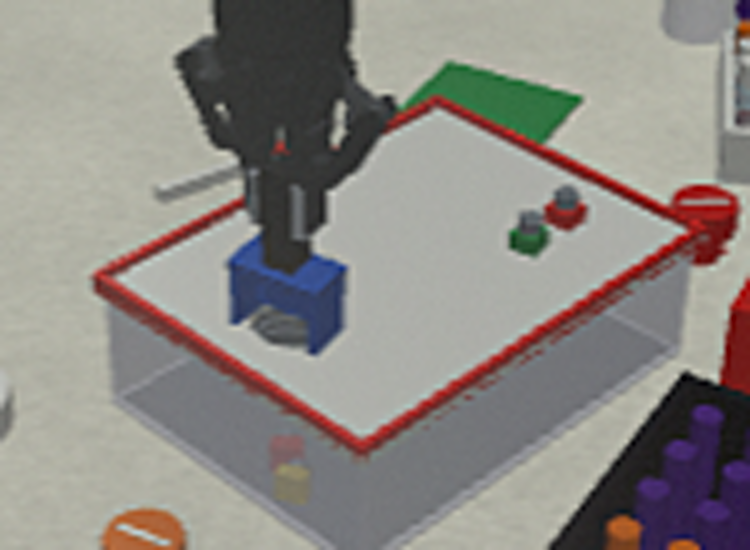

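send_rows(linear=[[0,0,-0.4],[0,0,-1.2],[0,-0.3,-2],[0,-1,-2.4],[0,-1.8,-2.4],[0,-2.4,-2.4],[0,-2.8,-2.4],[0,-3,-2.4],[0,-3,-2.4]], dr=[[0,0,0],[0,0,0],[0,0,0],[0,0,0],[0,0,0],[0,0,0],[0,0,0],[0,0,0],[0,0,0]], fingers=[0.9,0.9,0.9,0.9,0.9,0.9,0.9,0.9,0.9])

```text
time: 33.32
eef_pos: [0.5509, -0.0197, 0.2362]
tool_rot: [-179.9, -0.1, -3.7]
force: [-0.1, 0.5, -3.0]
gripper_width: 0.0216
```

```bash
python3 - <<'E'
from h import *
robot.snapshot("side"); s=cam("scene"); crop(s["img"],215,160,150,110,5,"pics/s25.png")
s=cam("side"); crop(s["img"],240,170,120,100,5,"pics/d25.png")
E
```

```text
(no output)
```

View pics/s25.png

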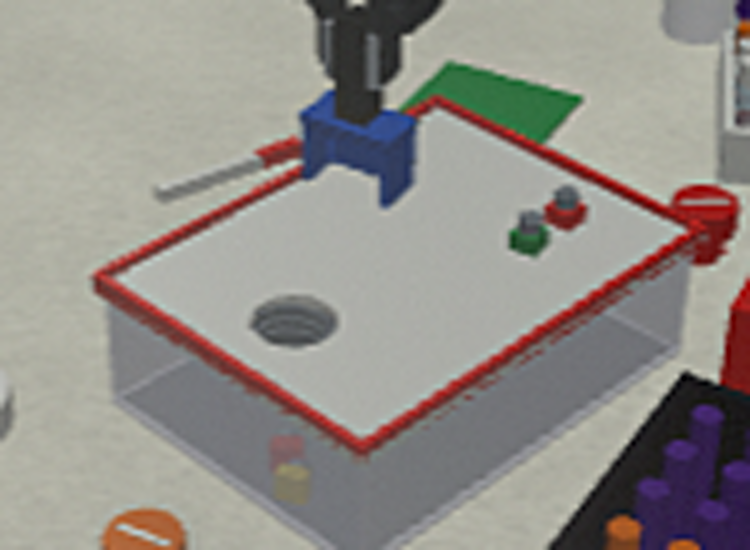

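View pics/d25.png

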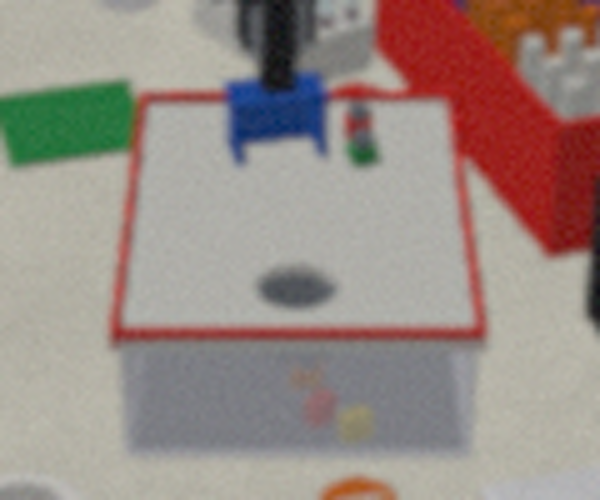

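```bash
python3 - <<'E'
from h import *
pg([54,-77],90,z=.23)
E
```

```text
at [ 0.5508 -0.0212  0.2359] [-1.8e+02 -1.0e-01 -3.8e+00] F [ 0.3 -0.1 -2. ] w 0.0213 t 33.47 lin [ 4.27 -2.57  0.24] dr [-2.000e-02 -1.000e-02  2.041e+01]
```

send_rows(linear=[[0.4,-0.25,0],[0.85,-0.5,0],[1.3,-0.8,0],[1.8,-1.1,0],[2.3,-1.4,0.1],[2.8,-1.7,0.1],[3.3,-2,0.2],[3.8,-2.3,0.2],[4.1,-2.5,0.24],[4.27,-2.57,0.24]], dr=[[0,0,1.4],[0,0,2.8],[0,0,4.2],[0,0,5.6],[0,0,7],[0,0,8.4],[0,0,9.8],[0,0,11.2],[0,0,12.6],[0,0,14]], fingers=[0.9,0.9,0.9,0.9,0.9,0.9,0.9,0.9,0.9,0.9])

```text
time: 34.3
eef_pos: [0.6625, 0.0356, 0.2292]
tool_rot: [-179.9, 0.0, -74.1]
force: [-0.3, -0.8, -1.1]
gripper_width: 0.0209
```

send_rows(linear=[[0,0,0],[0,0,0],[0,0,0],[0,0,0],[0,0,0],[0,0,0]], dr=[[0,0,1.4],[0,0,2.8],[0,0,4.2],[0,0,5.6],[0,0,6.4],[0,0,6.4]], fingers=[0.9,0.9,0.9,0.9,0.9,0.9])

```text
time: 34.8
eef_pos: [0.6626, 0.0346, 0.2289]
tool_rot: [-180.0, 0.0, -106.3]
force: [0.1, 0.4, -1.4]
gripper_width: 0.0211
```

```bash
python3 - <<'E'
from h import *
c=cam("wrist"); cv2.imwrite("pics/w26.png",c["img"])
pg([54,-77],90,under=.002)
E
```

```text
at [0.6626 0.0347 0.229 ] [-180.     0.  -106.1] F [ 0.2 -0.8 -1.1] w 0.0213 t 34.85 lin [-0.04  0.05  2.12] dr [-0.01  0.01 -0.06]
```

View pics/w26.png

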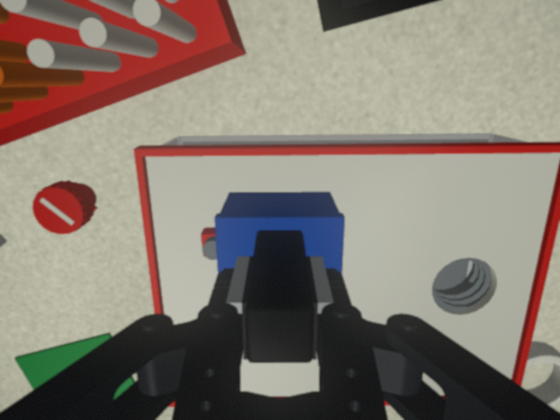

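send_rows(linear=[[-0.04,0.05,0.3],[-0.04,0.05,0.9],[-0.04,0.05,1.5],[-0.04,0.05,1.9],[-0.04,0.05,2.1],[-0.04,0.05,2.12],[-0.04,0.05,2.12]], dr=[[0,0,0],[0,0,0],[0,0,0],[0,0,0],[0,0,0],[0,0,0],[0,0,0]], fingers=[0.9,0.9,0.9,0.9,0.9,0.9,0.9])

```text
time: 35.43
eef_pos: [0.6619, 0.036, 0.176]
tool_rot: [-180.0, 0.0, -106.1]
force: [-0.0, 0.2, -2.2]
gripper_width: 0.0212
```

```bash
python3 - <<'E'
from h import *
s=cam("scene"); crop(s["img"],215,160,150,110,5,"pics/s27.png")
s=cam("side"); crop(s["img"],240,170,120,100,5,"pics/d27.png")
pg([54,0],90,under=.002)
E
```

```text
at [0.6621 0.036  0.1766] [-1.799e+02  1.000e-01 -1.061e+02] F [ 0.9  0.2 -1.1] w 0.021 t 35.53 lin [0.02 3.1  0.02] dr [-0.02  0.01 -0.06]
```

View pics/s27.png

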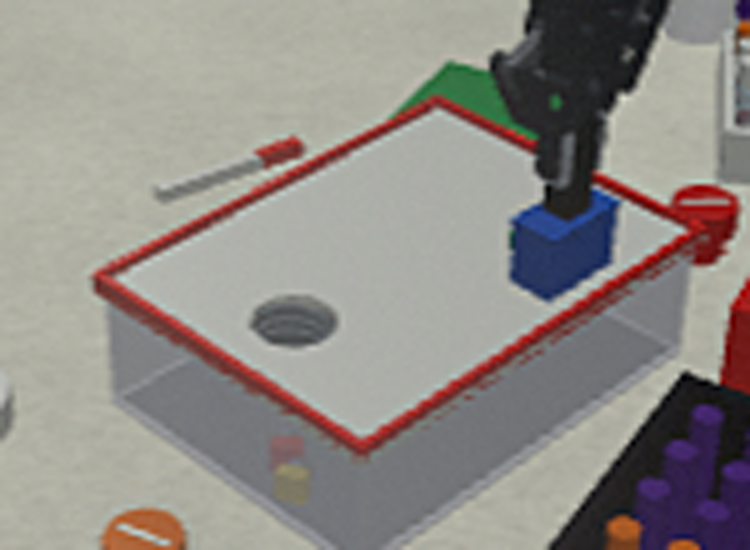

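View pics/d27.png

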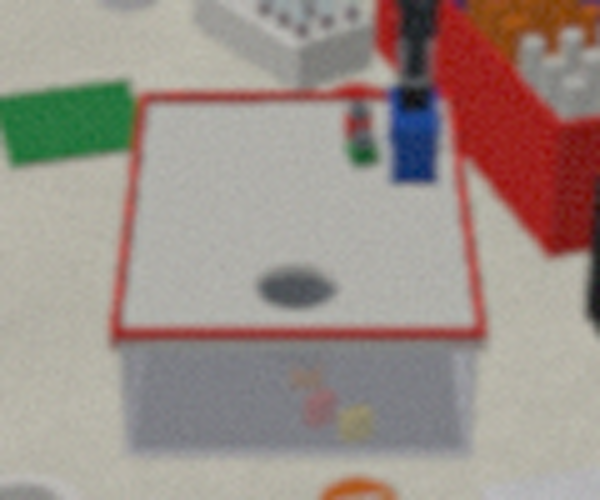

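Hood is behind the green one. Push it towards the tray's middle line.

send_rows(linear=[[0,0.2,0],[0,0.5,0],[0,0.8,0],[0,1.15,0],[0,1.5,0],[0,1.85,0],[0,2.2,0],[0,2.55,0],[0,2.85,0],[0,3.05,0]], dr=[[0,0,0],[0,0,0],[0,0,0],[0,0,0],[0,0,0],[0,0,0],[0,0,0],[0,0,0],[0,0,0],[0,0,0]], fingers=[0.9,0.9,0.9,0.9,0.9,0.9,0.9,0.9,0.9,0.9])

```text
time: 36.37
eef_pos: [0.5877, 0.0575, 0.1766]
tool_rot: [-179.9, 0.1, -106.1]
force: [-0.3, -0.8, -1.8]
gripper_width: 0.0211
```

```bash
python3 - <<'E'
from h import *
s=cam("scene"); crop(s["img"],215,160,150,110,5,"pics/s28.png")
s=cam("side"); crop(s["img"],240,170,120,100,5,"pics/d28.png")
pg([54,0],90,under=.002)
E
```

```text
at [0.5879 0.0575 0.1766] [-1.799e+02  1.000e-01 -1.061e+02] F [ 0.4  0.4 -0.7] w 0.0211 t 36.47 lin [0.02 0.01 0.02] dr [-0.01  0.01 -0.05]
```

View pics/s28.png

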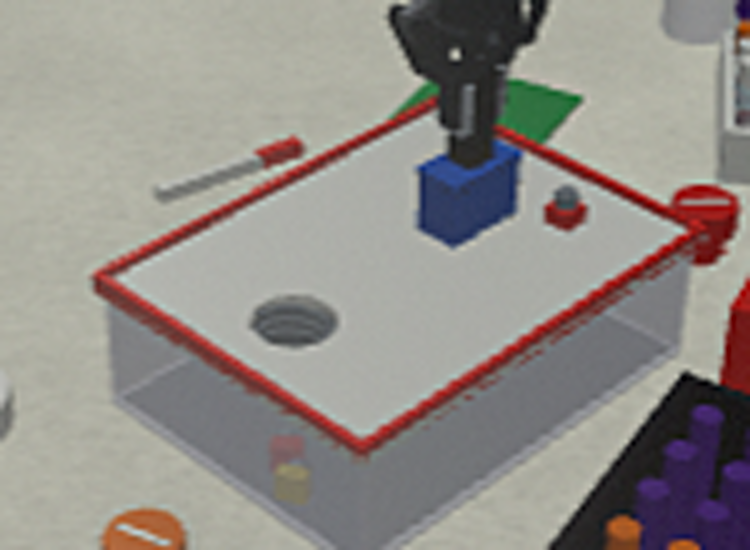

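View pics/d28.png

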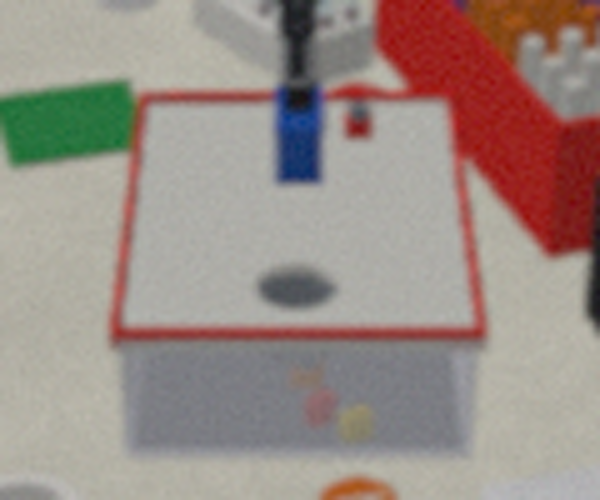

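send_rows(linear=[[0,0,-0.4],[0,0,-1.2],[0,0,-2],[0,0.2,-2.4],[-0.2,0.5,-2.4],[-0.4,0.9,-2.4],[-0.7,1.2,-2.4],[-1,1.5,-2.4],[-1.2,1.8,-2.4],[-1.2,1.8,-2.4]], dr=[[0,0,0],[0,0,0],[0,0,0],[0,0,-1.4],[0,0,-2.8],[0,0,-4.2],[0,0,-5.6],[0,0,-7],[0,0,-8.4],[0,0,-9.8]], fingers=[0.9,0.9,0.9,0.9,0.9,0.9,0.9,0.9,0.9,0.9])

```text
time: 37.3
eef_pos: [0.5525, 0.0998, 0.2375]
tool_rot: [-179.9, 0.0, -56.7]
force: [0.3, -0.4, -1.6]
gripper_width: 0.0212
```

```bash
python3 - <<'E'
from h import *
robot.snapshot("side")
s=cam("scene"); crop(s["img"],215,160,150,110,5,"pics/s29.png")
d=cam("side"); crop(d["img"],240,170,120,100,5,"pics/d29.png")
w=cam("wrist"); cv2.imwrite("pics/w29.png",w["img"])
def find(c,lo,hi,box,z=.1015):
    h=cv2.cvtColor(c["img"],cv2.COLOR_BGR2HSV); m=cv2.inRange(h,lo,hi); M=np.zeros_like(m); x,y,X,Y=box; M[y:Y,x:X]=m[y:Y,x:X]
    for b in blobs(M,8): print(b, (1000*w2st(onz(c,[b[0]],z)[0])).round(1))
print('g scene');find(s,(45,80,30),(85,255,255),(225,165,365,270))
print('r scene');find(s,(0,120,60),(6,255,255),(300,185,345,215))
print('g side');find(d,(45,80,30),(85,255,255),(270,190,340,240))
pg([75,3],180,z=.235)
E
```

```text
g scene
((np.float64(319.8), np.float64(180.8)), 163, (312, 174, 19, 15)) [182.5  59.9]
((np.float64(298.6), np.float64(178.5)), 18, (295, 176, 7, 6)) [141.9 121.4]
((np.float64(309.8), np.float64(202.0)), 26, (307, 200, 7, 5)) [59.2 -4.2]
r scene
((np.float64(328.9), np.float64(192.8)), 78, (311, 185, 34, 17)) [144.7 -11.3]
((np.float64(327.4), np.float64(202.7)), 29, (324, 200, 8, 6)) [ 95.8 -45.5]
((np.float64(342.5), np.float64(213.0)), 11, (340, 211, 5, 4)) [  84.8 -113.5]
g side
((np.float64(299.4), np.float64(200.1)), 11, (298, 199, 4, 3)) [62.7 -0.3]
at [0.5535 0.0986 0.2371] [-179.9   -0.   -57.3] F [ 0.4  0.9 -1.5] w 0.0214 t 37.5 lin [ 1.49 -0.79  0.09] dr [-0.02 -0.02 -8.29]
```

View pics/s29.png

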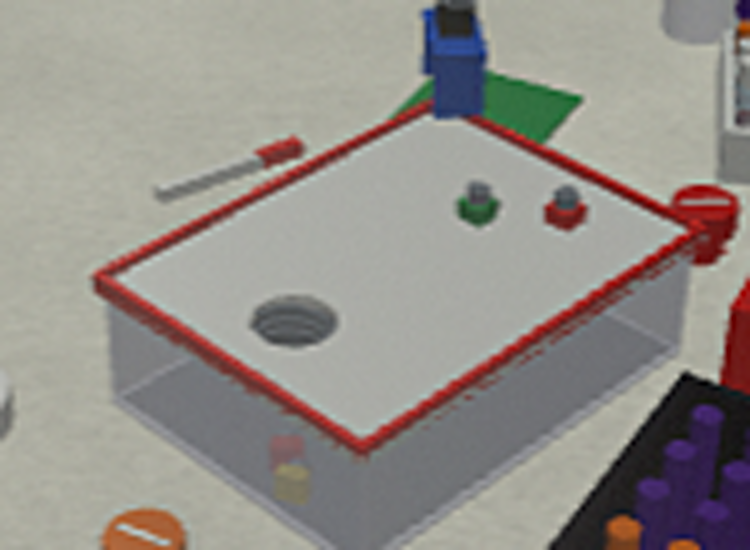

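View pics/d29.png

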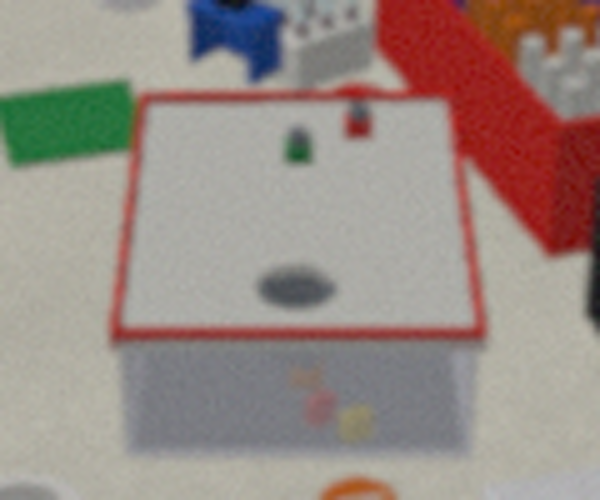

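View pics/w29.png

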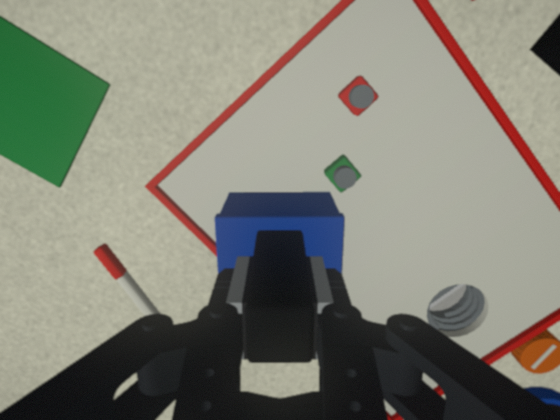

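```bash
python3 - <<'E'
from h import *
w=cam("wrist"); print(w["st"]["eef_pos"])
for p in [(345.5,178),(362,97)]: print((1000*w2st(onz(w,[p],.117)[0])).round(1))
print((1000*w2st(onz(w,[(457,309)],.095)[0])).round(1))
E
```

```text
[0.55345205 0.09859028 0.2370574 ]
[64.1 -0.9]
[ 99.7 -42.8]
[-95.   -0.1]
```

send_rows(linear=[[0.2,-0.1,0],[0.5,-0.25,0],[0.8,-0.4,0],[1.1,-0.55,0],[1.4,-0.75,0.05],[1.49,-0.8,0.09],[1.49,-0.8,0.09],[1.49,-0.8,0.09]], dr=[[0,0,-1.4],[0,0,-2.8],[0,0,-4.2],[0,0,-5.6],[0,0,-7],[0,0,-8.2],[0,0,-8.29],[0,0,-8.29]], fingers=[0.9,0.9,0.9,0.9,0.9,0.9,0.9,0.9])

```text
time: 38.22
eef_pos: [0.5905, 0.0777, 0.2346]
tool_rot: [-179.9, -0.1, -16.0]
force: [-0.2, -0.3, -1.3]
gripper_width: 0.0213
```

```bash
python3 - <<'E'
from h import *
pg([75,2],180,under=.002)
E
```

```text
at [0.5905 0.0777 0.2346] [-1.799e+02 -1.000e-01 -1.600e+01] F [-0.2 -0.3 -1.3] w 0.0213 t 38.22 lin [ 0.03 -0.01  2.34] dr [-0.01 -0.02 -0.05]
```

send_rows(linear=[[0.03,0,0.4],[0.03,0,1],[0.03,0,1.6],[0.03,0,2.1],[0.03,0,2.3],[0.03,0,2.34],[0.03,0,2.34]], dr=[[0,0,0],[0,0,0],[0,0,0],[0,0,0],[0,0,0],[0,0,0],[0,0,0]], fingers=[0.9,0.9,0.9,0.9,0.9,0.9,0.9])

```text
time: 38.8
eef_pos: [0.5912, 0.0776, 0.1759]
tool_rot: [-179.9, -0.1, -16.1]
force: [-0.1, 0.1, -0.9]
gripper_width: 0.0213
```

```bash
python3 - <<'E'
from h import *
s=cam("scene"); crop(s["img"],215,160,150,110,5,"pics/s30.png")
pg([-95,0],180,under=.002)
E
```

```text
at [0.5916 0.0776 0.1765] [-1.799e+02 -1.000e-01 -1.610e+01] F [ 0.4  0.2 -1.4] w 0.021 t 38.85 lin [0.1  6.8  0.01] dr [-0.02 -0.03 -0.05]
```

View pics/s30.png

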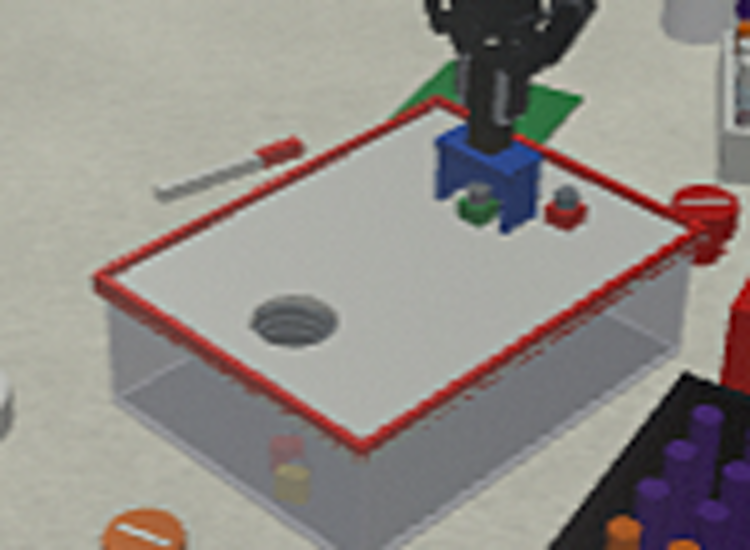

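send_rows(linear=[[0,0.2,0],[0,0.6,0],[0.02,1,0],[0.04,1.45,0],[0.05,1.9,0],[0.06,2.35,0],[0.07,2.8,0],[0.08,3.25,0],[0.1,3.7,0],[0.1,4.1,0]], dr=[[0,0,0],[0,0,0],[0,0,0],[0,0,0],[0,0,0],[0,0,0],[0,0,0],[0,0,0],[0,0,0],[0,0,0]], fingers=[0.9,0.9,0.9,0.9,0.9,0.9,0.9,0.9,0.9,0.9])

```text
time: 39.68
eef_pos: [0.5653, -0.0229, 0.1764]
tool_rot: [-179.9, -0.1, -16.1]
force: [-0.1, 0.1, -2.6]
gripper_width: 0.0213
```

```bash
python3 - <<'E'
from h import *
s=cam("scene"); crop(s["img"],215,160,150,110,5,"pics/s31.png")
pg([-95,0],180,under=.002)
E
```

```text
at [ 0.5648 -0.0243  0.1764] [ 1.80e+02 -1.00e-01 -1.61e+01] F [-0.9 -1.7 -2.3] w 0.0213 t 39.73 lin [0.   2.58 0.02] dr [ 0.   -0.02 -0.06]
```

View pics/s31.png

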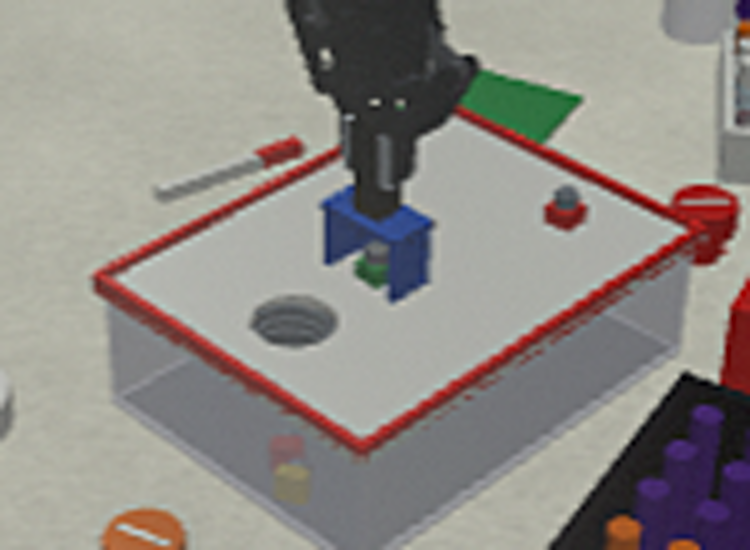

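send_rows(linear=[[0,0.3,0],[0,0.6,0],[0,0.9,0],[0,1.2,0],[0,1.5,0],[0,1.8,0],[0,2.1,0],[0,2.4,0],[0,2.7,0],[0,2.8,0]], dr=[[0,0,0],[0,0,0],[0,0,0],[0,0,0],[0,0,0],[0,0,0],[0,0,0],[0,0,0],[0,0,0],[0,0,0]], fingers=[0.9,0.9,0.9,0.9,0.9,0.9,0.9,0.9,0.9,0.9])

```text
time: 40.57
eef_pos: [0.545, -0.0927, 0.1764]
tool_rot: [180.0, -0.1, -16.2]
force: [-0.8, 0.3, -1.2]
gripper_width: 0.0213
```

```bash
python3 - <<'E'
from h import *
robot.snapshot("side");s=cam("scene"); crop(s["img"],215,160,150,110,5,"pics/s32.png")
s=cam("side"); crop(s["img"],240,170,120,100,5,"pics/d32.png")
a=np.degrees(np.arctan2(43,-195))%360; d=np.array([np.cos(np.radians(a)),np.sin(np.radians(a))]); o=np.array([100,-43])-14*d; print(a,o)
pg(o,a,z=.225)
E
```

```text
167.56455849747235 [113.67154967 -46.01475198]
at [ 0.5453 -0.0918  0.1764] [ 1.80e+02 -1.00e-01 -1.62e+01] F [-0.1  0.  -2.2] w 0.0211 t 40.72 lin [ 1.8  -8.58 -1.94] dr [-0.   -0.02  2.42]
```

View pics/s32.png

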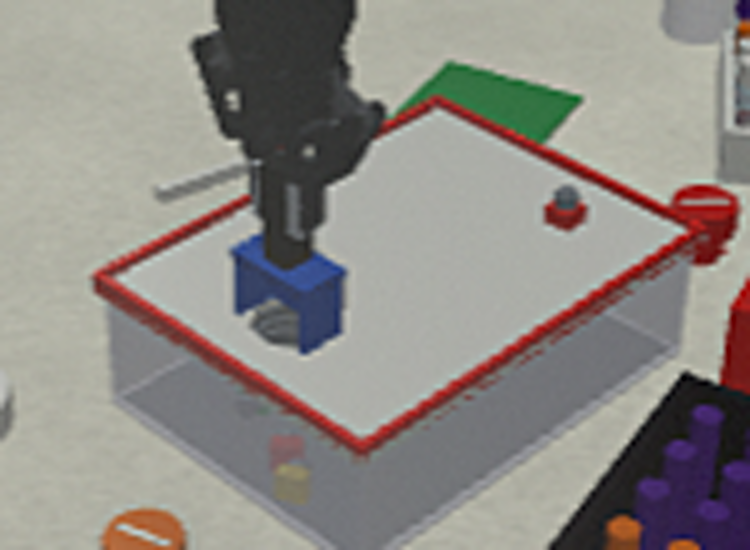

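View pics/d32.png

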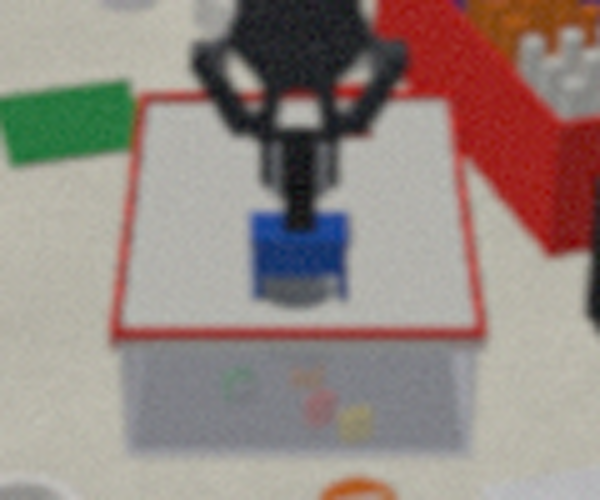

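Green is in the bin. Now the last red.

send_rows(linear=[[0,0,-0.4],[0,0,-1.1],[0.1,-0.4,-1.8],[0.3,-1.4,-1.94],[0.55,-2.6,-1.94],[0.8,-3.9,-1.94],[1.1,-5.3,-1.94],[1.4,-6.7,-1.94],[1.7,-7.9,-1.94],[1.8,-8.5,-1.94]], dr=[[0,0,0],[0,0,0],[0,0,0.3],[0,0,0.7],[0,0,1.1],[0,0,1.5],[0,0,1.9],[0,0,2.3],[0,0,2.42],[0,0,2.42]], fingers=[0.9,0.9,0.9,0.9,0.9,0.9,0.9,0.9,0.9,0.9])

```text
time: 41.55
eef_pos: [0.6493, 0.1038, 0.2254]
tool_rot: [-179.8, -0.2, -28.1]
force: [-0.0, -0.7, -2.2]
gripper_width: 0.0211
```

```bash
python3 - <<'E'
from h import *
robot.snapshot("side");robot.snapshot("side")
pg([113.7,-46],167.56,under=.002)
E
```

```text
at [0.6484 0.1026 0.225 ] [-1.799e+02 -1.000e-01 -2.800e+01] F [ 0.1  0.  -1.7] w 0.0212 t 41.65 lin [-0.    0.04  1.96] dr [-0.01 -0.02  0.04]
```

send_rows(linear=[[0,0.03,0.3],[0,0.03,0.8],[0,0.03,1.3],[0,0.03,1.7],[0,0.03,1.9],[0,0.03,1.96],[0,0.03,1.96]], dr=[[0,0,0],[0,0,0],[0,0,0],[0,0,0],[0,0,0],[0,0,0],[0,0,0]], fingers=[0.9,0.9,0.9,0.9,0.9,0.9,0.9])

```text
time: 42.23
eef_pos: [0.6479, 0.1014, 0.1758]
tool_rot: [-180.0, -0.1, -28.1]
force: [-0.9, 0.2, -1.7]
gripper_width: 0.0213
```

```bash
python3 - <<'E'
from h import *
s=cam("scene"); crop(s["img"],215,160,150,110,5,"pics/s33.png")
pg([-95,0],167.56,under=.002)
E
```

```text
at [0.6482 0.1015 0.1763] [-1.799e+02 -1.000e-01 -2.810e+01] F [ 0.2 -0.2 -2.4] w 0.0212 t 42.28 lin [-0.04  8.54  0.  ] dr [-0.01 -0.03  0.03]
```

View pics/s33.png

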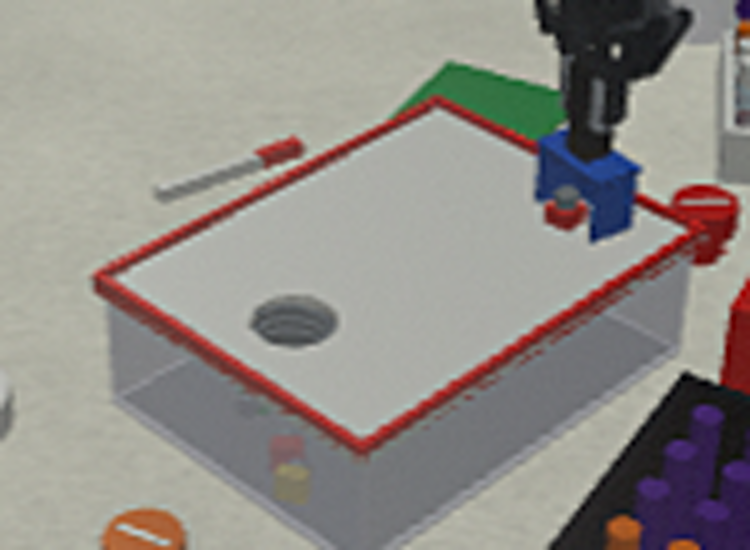

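send_rows(linear=[[0,0.2,0],[0,0.6,0],[0,1,0],[0,1.5,0],[0,2,0],[0,2.5,0],[0,3,0],[0,3.5,0],[0,4,0],[0,4.5,0]], dr=[[0,0,0],[0,0,0],[0,0,0],[0,0,0],[0,0,0],[0,0,0],[0,0,0],[0,0,0],[0,0,0],[0,0,0]], fingers=[0.9,0.9,0.9,0.9,0.9,0.9,0.9,0.9,0.9,0.9])

```text
time: 43.12
eef_pos: [0.5947, 0.001, 0.1763]
tool_rot: [-179.9, -0.2, -28.1]
force: [-0.2, 0.2, -0.9]
gripper_width: 0.0213
```

```bash
python3 - <<'E'
from h import *
s=cam("scene"); crop(s["img"],215,160,150,110,5,"pics/s34.png")
pg([-95,0],167.56,under=.002)
E
```

```text
at [ 0.5934 -0.0008  0.1762] [ 1.799e+02 -1.000e-01 -2.810e+01] F [-1.2 -2.1 -1.7] w 0.021 t 43.17 lin [-0.03  3.89  0.01] dr [ 0.01 -0.02  0.02]
```

View pics/s34.png

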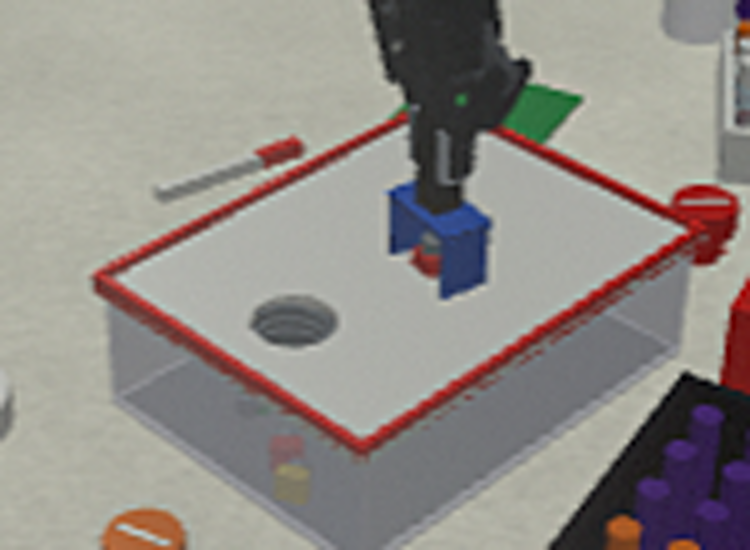

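send_rows(linear=[[0,0.4,0],[0,0.85,0],[0,1.3,0],[-0.02,1.75,0],[-0.03,2.2,0],[-0.03,2.6,0],[-0.03,3,0],[-0.03,3.4,0],[-0.03,3.8,0],[-0.03,4.05,0]], dr=[[0,0,0],[0,0,0],[0,0,0],[0,0,0],[0,0,0],[0,0,0],[0,0,0],[0,0,0],[0,0,0],[0,0,0]], fingers=[0.9,0.9,0.9,0.9,0.9,0.9,0.9,0.9,0.9,0.9])

```text
time: 44.0
eef_pos: [0.5443, -0.0909, 0.1764]
tool_rot: [179.9, -0.1, -28.2]
force: [0.0, 0.0, -0.8]
gripper_width: 0.0214
```

```bash
python3 - <<'E'
from h import *
robot.snapshot("side");s=cam("scene"); crop(s["img"],215,160,150,110,5,"pics/s35.png")
s=cam("side"); crop(s["img"],240,170,120,100,5,"pics/d35.png")
go([.4747,.3293,.26],114.2)
E
```

```text
at [ 0.5449 -0.0902  0.1764] [ 1.80e+02 -1.00e-01 -2.82e+01] F [-0.3  0.4 -1.9] w 0.0214 t 44.15 lin [-10.39 -13.46  -3.38] dr [  0.03   0.   -28.48]
```

View pics/s35.png

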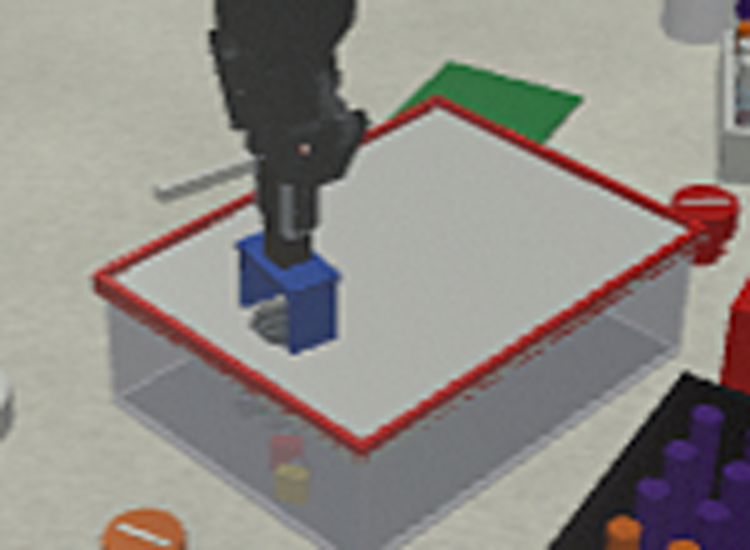

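View pics/d35.png

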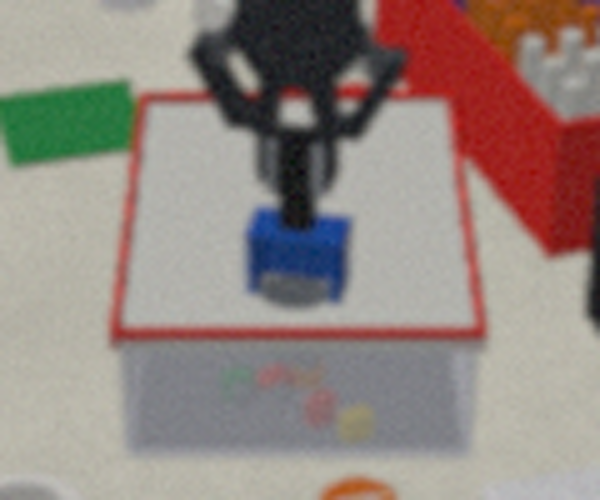

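```bash
python3 - <<'E'
from h import *
d=cam("side")
for n,p in dict(G=(240,383),R2=(273,377),O=(308,378),R1=(320,406),Y=(355,421)).items():
    u=[(p[0]/5+240,p[1]/5+170)]
    for z in(.016,.07): print(n,z,(1000*w2st(onz(d,u,z)[0])).round(0))
E
```

```text
G 0.016 [-94.  38.]
G 0.07 [-167.   35.]
R2 0.016 [-87.  16.]
R2 0.07 [-161.   15.]
O 0.016 [-88.  -7.]
O 0.07 [-162.   -6.]
R1 0.016 [-118.  -14.]
R1 0.07 [-190.  -13.]
Y 0.016 [-134.  -36.]
Y 0.07 [-205.  -34.]
```

send_rows(linear=[[0,0,-0.5],[0,0,-1.3],[-0.2,-0.3,-2.2],[-0.8,-1,-3],[-1.6,-2.1,-3.4],[-2.4,-3.1,-3.4],[-3.3,-4.3,-3.4],[-4.2,-5.4,-3.4],[-5.1,-6.6,-3.4],[-6,-7.8,-3.4]], dr=[[0,0,0],[0,0,0],[0,0,-0.8],[0,0,-2.1],[0,0,-3.4],[0,0,-4.8],[0,0,-6.2],[0,0,-7.6],[0,0,-9],[0,0,-10.4]], fingers=[0.9,0.9,0.9,0.9,0.9,0.9,0.9,0.9,0.9,0.9])

```text
time: 45.03
eef_pos: [0.5042, 0.1552, 0.2611]
tool_rot: [179.9, -0.1, 24.2]
force: [0.7, 0.0, -0.9]
gripper_width: 0.021
```

```bash
python3 - <<'E'
from h import *
robot.snapshot("scene"); s=cam("scene"); crop(s["img"],215,160,150,110,5,"pics/s36.png")
go([.4747,.3293,.26],90)
E
```

```text
at [0.5038 0.1583 0.261 ] [-1.80e+02 -1.00e-01  2.43e+01] F [ 0.4 -0.5 -1.2] w 0.021 t 45.13 lin [ 1.76 -6.71  0.05] dr [ 1.000e-02 -2.000e-02 -1.313e+01]
```

View pics/s36.png

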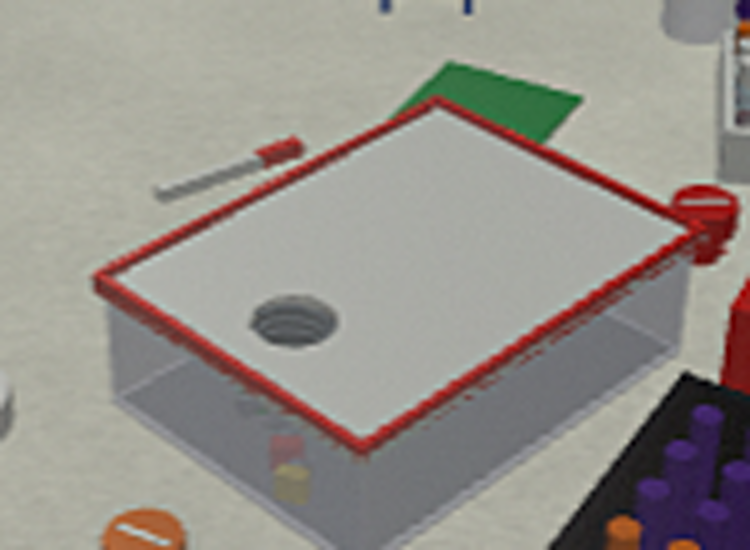

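Tray is clear. Continue to the mat.

send_rows(linear=[[0.2,-0.7,0],[0.4,-1.5,0],[0.6,-2.4,0],[0.85,-3.3,0],[1.1,-4.2,0],[1.3,-5,0],[1.5,-5.8,0],[1.7,-6.4,0],[1.76,-6.71,0],[1.76,-6.71,0]], dr=[[0,0,-1.3],[0,0,-2.7],[0,0,-4.1],[0,0,-5.5],[0,0,-6.9],[0,0,-8.3],[0,0,-9.7],[0,0,-11.1],[0,0,-12.4],[0,0,-13.1]], fingers=[0.9,0.9,0.9,0.9,0.9,0.9,0.9,0.9,0.9,0.9])

```text
time: 45.97
eef_pos: [0.4746, 0.331, 0.2608]
tool_rot: [179.9, -0.1, 90.2]
force: [-0.4, -0.2, -1.4]
gripper_width: 0.0211
```

```bash
python3 - <<'E'
from h import *
robot.snapshot("scene"); w=cam("wrist"); cv2.imwrite("pics/w37.png",w["img"])
s=cam("side"); crop(s["img"],210,100,120,120,5,"pics/d37.png")
go([.4747,.3293,.088],90)
E
```

```text
at [0.4749 0.3293 0.261 ] [ 1.799e+02 -1.000e-01  8.970e+01] F [ 0.4  0.6 -2.2] w 0.0212 t 46.12 lin [-0.01 -0.01  6.92] dr [ 0.01 -0.01 -0.06]
```

View pics/w37.png

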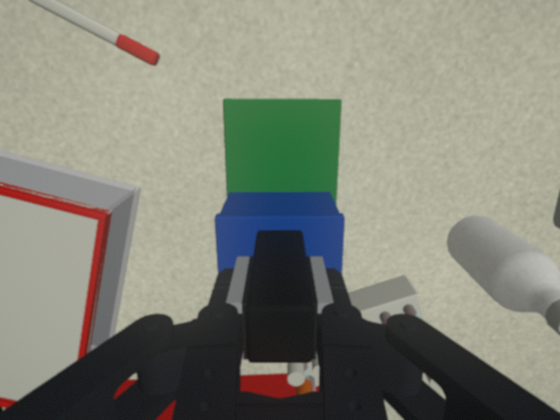

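View pics/d37.png

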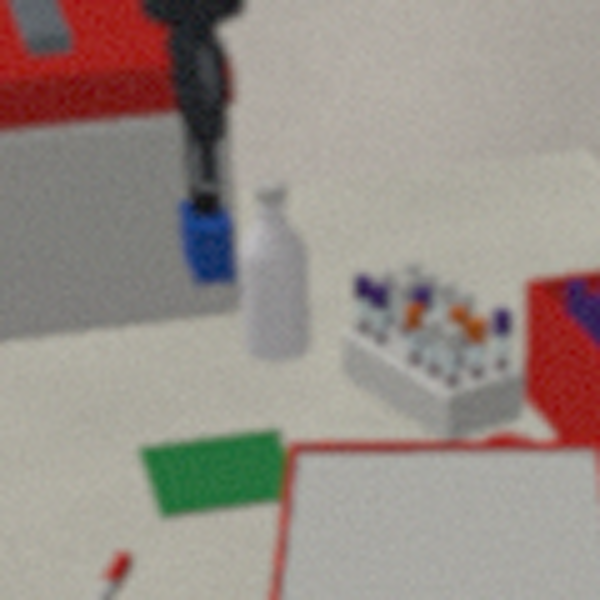

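send_rows(linear=[[0,0,0.6],[0,0,1.5],[0,0,2.6],[0,0,3.7],[0,0,4.8],[0,0,5.8],[0,0,6.5],[0,0,6.8],[0,0,6.9],[0,0,6.9]], dr=[[0,0,0],[0,0,0],[0,0,0],[0,0,0],[0,0,0],[0,0,0],[0,0,0],[0,0,0],[0,0,0],[0,0,0]], fingers=[0.9,0.9,0.9,0.9,0.9,0.9,0.9,0.9,0.9,0.9])

```text
time: 46.95
eef_pos: [0.4755, 0.3293, 0.0886]
tool_rot: [179.9, -0.1, 89.6]
force: [0.4, -0.1, -1.6]
gripper_width: 0.0211
```

send_rows(linear=[[0,0,0.06],[0,0,0.12],[0,0,0.18],[0,0,0.18]], dr=[[0,0,0],[0,0,0],[0,0,0],[0,0,0]], fingers=[0.9,0.9,0.9,0.9])

```text
time: 47.28
eef_pos: [0.4757, 0.3294, 0.0846]
tool_rot: [179.9, -0.1, 89.6]
force: [-0.9, -0.4, -1.2]
gripper_width: 0.0215
```

send_rows(linear=[[0,0,0.04],[0,0,0.08],[0,0,0.08],[0,0,0.08]], dr=[[0,0,0],[0,0,0],[0,0,0],[0,0,0]], fingers=[0.9,0.9,0.9,0.9])

```text
time: 47.62
eef_pos: [0.4758, 0.3296, 0.083]
tool_rot: [179.8, -0.1, 89.6]
force: [-0.3, -0.3, 1.5]
gripper_width: 0.0214
```

Touching down. Release, then rise.

send_rows(linear=[[0,0,0],[0,0,0],[0,0,0],[0,0,0],[0,0,0],[0,0,0]], dr=[[0,0,0],[0,0,0],[0,0,0],[0,0,0],[0,0,0],[0,0,0]], fingers=[-1,-1,-1,-1,-1,-1])

```text
time: 48.12
eef_pos: [0.4759, 0.3296, 0.0829]
tool_rot: [179.8, -0.1, 89.6]
force: [0.0, -0.4, 0.6]
gripper_width: 0.0853
```

send_rows(linear=[[0,0,-0.5],[0,0,-1.2],[0,0,-2.2],[0,0,-3.4],[0,0,-4.6],[0,-0.4,-5.8],[0,-1,-6.8],[0,-1.6,-7.4],[0,-1.8,-7.6],[0,-1.8,-7.6]], dr=[[0,0,0],[0,0,0],[0,0,0],[0,0,0],[0,0,0],[0,0,0],[0,0,0],[0,0,0],[0,0,0],[0,0,0]], fingers=[-1,-1,-1,-1,-1,-1,-1,-1,-1,-1])

```text
time: 48.95
eef_pos: [0.43, 0.3298, 0.2743]
tool_rot: [179.7, -0.2, 89.7]
force: [-0.1, 0.2, 0.0]
gripper_width: 0.0855
```

```bash
python3 - <<'E'
from h import *
robot.snapshot("scene"); w=cam("wrist"); cv2.imwrite("pics/w38.png",w["img"]); print(w["st"]["time"],w["st"]["force"],w["st"]["eef_pos"])
a=cam("scene"); crop(a["img"],150,140,250,200,3,"pics/s38.png")
b=cam("side"); crop(b["img"],210,130,200,200,3,"pics/d38.png")
E
```

```text
49.0 [0.24887272 0.38594012 0.24575661] [0.43025128 0.32953481 0.27280569]
```

View pics/w38.png

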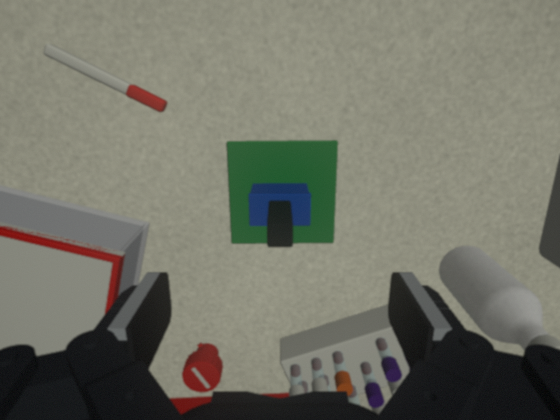

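View pics/s38.png

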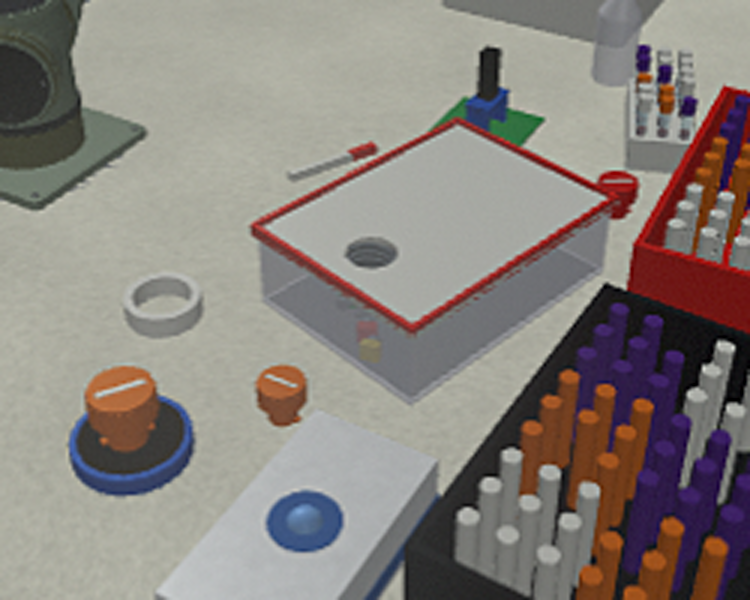

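View pics/d38.png

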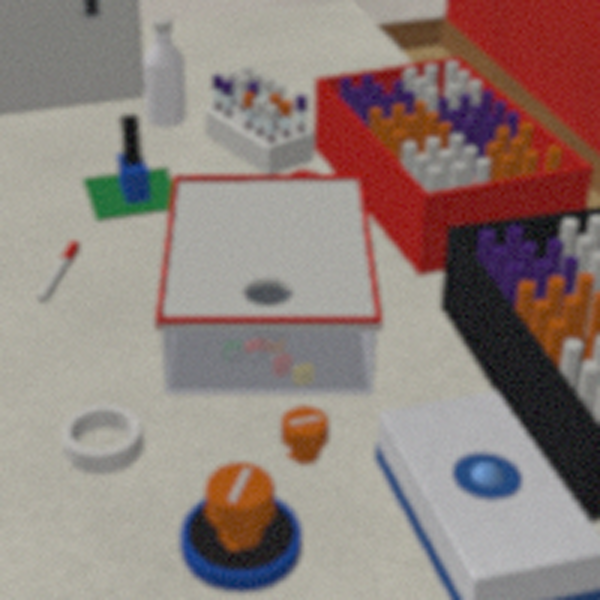

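The tray is empty with five stoppers in the bin. The pusher stands centred on its mat, the cap is upright on the stand, and nothing else has moved. I'm handing in.

```bash
python3 - <<'E'
from workcell import robot
print(robot.finish_job())
E
```

```text
the job is handed in; nothing more can be done
None
```

I handed the job in at about 49 s of the 192 s allowed. I know of no failed step, but the hand-in gave no verdict.

- **Cap:** I unscrewed it in two strokes, about 331° in all, and it came out with the wrist force near zero. It stands upright on the blue stand, about 5 mm from the centre.
- **Stoppers:** Five were there at this start, and I pushed each one through the port with the pusher. The green one first needed a short sideways push, because it stood close to its red neighbour. The last pictures show an empty tray and all five in the bin. Rays from the side camera fit them lying on the bin floor, at roughly 16 mm height.
- **Pusher:** It stands upright near the middle of its mat and the gripper is clear of it.
- **Other things:** The other things on the table look unmoved in the last pictures.

**Disagreements:** My early position estimates from the fixed cameras and the first wrist picture differed by up to about 1 cm. A closer wrist view settled the port's position. Later wrist views agreed with the stopper positions to within about 4 mm.

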